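# Fence in the elbow and lock the gate with a ball-lock pin

### The job

Lay the white pipe elbow flat on the empty part of the blue shelf's floor, just inside the gate, and let go of it; then swing the perforated gate shut. Then take the ball-lock pin off its orange cradle by its black handle with the red button squeezed in, slide it from outside through the gate's hole and the post's hole behind it until its collar is up against the gate, and let go so the button springs out and the ball locks. Leave all the other tools and containers where they are.

Things in the scene. Friction and masses are not known exactly. Their poses are not given: they have to be found in the camera images.
- shelf: Blue steel tray-shelf on short legs, fixed, 240 mm (its x) by 360 mm (y). Origin: centre of its footprint on the table. Floor top at z 50 mm; 4 mm walls to z 95 mm on the -x, +x and +y sides. Gate at the open -y end. Steel corner post with a hole at x -120 to -76, y -180 to -168, top z 119 mm. Light guide, reamer and cutters lie across the floor from y 45 mm on; y -165 to 40 is empty.
- bay (a point): Centre of the empty part of the shelf floor, on the floor's surface (z 50 mm); shelf axes. A good place for the elbow's origin, in any yaw, with its centreline 22 mm higher.
- elbow: White PVC 90 degree pipe elbow, 90 g, lying flat, any yaw. Two legs 85 mm long from the corner, 38 mm diameter, with 44 mm sockets over the last 23 mm. Origin inside the bend at the height of the centrelines (22 mm above its support); corner at (-30, -30) mm, one leg along +x, the other along +y. All within 78 mm of the origin. Grip across a leg 35 to 50 mm from the corner.
- elbow_leg (a point): Grip point on the elbow's leg that runs along its +x, on the centreline, 42 mm from the corner: at (12, -30, 0) mm in the elbow's frame; elbow axes (grip across its y).
- gate (a joint): Gate angle, rad: 0 shut (hard stop), grows as it swings outwards, to the shelf's -y side; starts at 0.45 to 0.9. Vertical hinge, friction 0.06 Nm, stays where left. Perforated panel 8 mm thick to 180 mm from the hinge, then a steel lug 12 mm thick to 225 mm; both z 57 to 119 mm. Can be pushed shut on its outer face.
- gate_hinge (a point): On the hinge axis, at z 88 mm; shelf axes; at (105, -190, 88) mm in the shelf's frame. The shut gate runs from here along the shelf's -x; opened by angle q it points along (-cos q, -sin q) in the shelf's axes.
- gate_push (a point): Middle of the yellow thumb plate on the gate's outer face, 135 mm from the hinge, z 88 mm. Moves with the gate; its axes equal the shelf's axes when shut, -y is the outward normal.
- gate_hole (a point): Centre of the 19.5 mm hole in the gate's lug at its outer face, 203 mm from the hinge, z 88 mm. Moves with the gate; hole axis along its y, outward is -y.
- shelf_hole (a point): Fixed point where gate_hole is when the gate is shut: (-98, -196, 88) mm in the shelf's frame, shelf axes. The common axis of both 19.5 mm holes runs through it along the shelf's y. From it inwards (+y): 12 mm gate lug, 4 mm gap, 12 mm post lug, then free space.
- cradle: Fixed orange pin cradle, base 130 x 60 x 8 mm, with two uprights that carry the pin 45 mm above the table (under the handle's back end and under the shank). Its +x is the pin's +x.
- pin: Ball-lock pin, 0.25 kg, lying level on the cradle, nose roughly to the robot's left (+y). Origin: handle centre on the pin's axis, 45 mm above the table; +x to the nose, z up. Black handle x -35 to 35, 26 wide (y), 28 high. Red button 30 x 18 mm on its -y side at x 0, 7 mm proud (1 when home). Gripped across y at the origin, shutting with 15 to 30 N presses it; width then 27 mm.
- pin_collar (a point): Centre of the front face of the 34 mm collar, at (41, 0, 0) mm in the pin's frame; pin axes. It stops against the gate's outer face: fully through it lies at shelf_hole. The ball can spring out behind the post once it is within 6 mm of there.
- pin_nose (a point): End of the nose, (100, 0, 0) mm in the pin's frame. Shank 16 mm diameter from the collar to x 84 mm, then a cone to 6 mm here. The brass locking ball on the shank's -y side, x 75 to 83 mm, stands out to 13 mm from the axis and bars the holes; it sinks into the shank only while the button is pressed.
- pin_button (a joint): Red button travel, m: 0 is out (ball out, locked), 0.006 is pressed home (ball sunk). Spring: about 7 N presses it home.
- light_guide: Bystander: clear acrylic bar 130 x 20 x 10 mm lying across the shelf; origin under its centre.
- reamer: Bystander: steel hand reamer 130 mm long lying across the shelf; origin under its centre.
- cutters: Bystander: red-handled flush cutters 130 mm long lying across the shelf, nearest the empty part; origin under their pivot region.
- brush: Bystander: brush on the table beyond the work.
- oil_bottle: Bystander: white bottle 130 mm high with orange cap.
- burr_cup: Bystander: open steel cup 70 mm high, 80 mm across, left of the robot, in front of the shelf.
- scraper: Bystander: tool with a green handle on the table at the far right.
Not all that is in view belongs to the job. What is shaped like the elbow but turquoise or yellow is not meant.

How it is judged (in metres and radians):
On the way, in this order (a step that is already met when the one before it is completed fails the run):
1. the elbow lies flat on the shelf's empty floor, released (x of elbow in the frame of shelf between -0.065 and 0.085 m and y of elbow in the frame of shelf between -0.14 and 0.03 m and z of elbow in the frame of shelf between 0.064 and 0.08 m and contact force between the fingers and elbow below 0.1 N), for 0.2 s.
2. the gate is shut (value of joint gate below 0.05 rad), for 0.2 s.
3. the pin's nose is in the gate's hole with the button pressed (value of joint gate below 0.05 rad and value of joint pin_button above 0.0042 m and x of pin_nose in the frame of shelf_hole between -0.009 and 0.009 m and z of pin_nose in the frame of shelf_hole between -0.009 and 0.009 m and y of pin_nose in the frame of shelf_hole above 0.006 m), for 0.05 s.
4. the pin is through, collar at the gate, button out (x of pin_collar in the frame of shelf_hole between -0.008 and 0.008 m and z of pin_collar in the frame of shelf_hole between -0.008 and 0.008 m and y of pin_collar in the frame of shelf_hole between -0.009 and 0.004 m and angle between the x axis of pin and the y axis of shelf, either way round below 0.2 rad and value of joint pin_button below 0.0015 m and value of joint gate below 0.05 rad), for 0.2 s.
At the end, for the whole second after the job is handed in: Elbow flat on the shelf's empty floor (origin x -65 to 85, y -140 to 30, z 64 to 80 mm in the shelf's frame), gate within 0.05 rad of shut, pin through both holes: collar within 9 mm of the gate and 8 mm of the hole's axis, under 0.2 rad off it, button out within 1.5 mm; both at rest (all of step 4 and x of elbow in the frame of shelf between -0.065 and 0.085 m and y of elbow in the frame of shelf between -0.14 and 0.03 m and z of elbow in the frame of shelf between 0.064 and 0.08 m and linear speed of each of pin, elbow below 0.02 m/s); the robot touches nothing.
It fails at once if another tool or container is moved more than 40 mm (distance of any of light_guide, reamer, cutters, brush, oil_bottle, burr_cup, scraper from where it was at the start of the episode above 0.04 m).
It also fails if it takes over 72 s, if anything falls off the work surface, if the arm or the gripper's body presses on something with over 40 N, if the wrist force passes 120 N, or if a joint passes its speed limit or range.

### The arm

A 6-joint arm with a two-finger parallel gripper is mounted at the origin on the work surface. World frame = base frame: x ahead of the robot, y to its left, z up, the work surface at z = 0. Lengths are in m, angles in degrees, forces in N, time in s.
With the tool pointing down it reaches from about 0.375 to 0.9 m from the base axis. Payload 3.1 kg.
Tool frame: the origin (TCP) lies between the finger pads; the fingertips stand 11 mm ahead of it and the grasp point (between the pads) lies 8 mm behind it; z points along the fingers, y is the direction in which the jaws open and shut (so a half turn about z gives the same grasp; the last joint's range is limited). The gripper opens to 87 mm and grips with 3 to 60 N. Pads are 19 mm wide; open, the fingers measure 117 mm over their backs; the gripper's body (75 mm by 190 mm) begins 51 mm behind the grasp point.
Start: joints at [-76.003, 30.224, 82.088, -0, 67.689, -10.227], TCP at [0.256, -0.57, 0.234] pointing down, gripper open.
Joint ranges: [-176.69, 176.69], [-43.24, 126.21], [12.49, 139.97], [-82, 262], [0, 151.66], [-163.58, 163.58]. Speed limits (degrees/s): [159.86, 159.86, 180, 180, 180, 180].

### API

Orientations are given as a 3x3 rotation matrix whose columns are the frame's x, y, z axes.
In Python, from rig import bot, vision gives the robot as it stands. The module is installed in compiled form; this text tells all that it offers.
- The arm moves only by the tool jog_arm, never from a script. Its argument "rows" is a list of rows, each an object with "dp": the shift along the tool's x, y, z in mm, a list of three; "turn": the turn, a rotation vector about the tool's x, y, z in degrees, a list of three; "grip": the opening, from 0 (shut) to 1 (fully open). A call has 1 to 10 rows; each row is the pose to reach, as a shift and turn from the pose commanded when the call began, along the tool's axes at that moment; what a row does not reach only later rows make up. A row lasts 1/10 s, in which the tool goes at most 50 mm and 8.59 degrees, less where a joint would pass 70% of its speed; a pose out of reach is approached as far as the arm can. A call with a gripper value outside its range is refused whole. The fingers move at their own pace and stop on an object; the grip force is fixed at half the most. Time passes only in rows, so rows that repeat a pose let the fingers close. It gives the time, the measured TCP pose, the force and the opening at its end, in the units of the state.
- bot.read_state(): the state, without advancing time (a new reading comes with each control period).
- vision.capture(name): name is "side" or "top" or "wrist"; returns (picture, depth): 400x640x3 uint8, red, green, blue; 400x640 float32, m along the optical axis (not along the pixel's ray), 0 where there is no reading.
- vision.camera_info(name): a dict with "vertical_fov" (degrees; the focal length in pixels is half the picture's height over the tangent of half this angle, whatever the lens; pixels are square), "cx", "cy" (the principal point, pixels), "position" and "rotation" of the camera in the world. Camera axes: x right, y down, z forward; pixel columns grow to the right and rows downward; lengths in m; the calibration is good to about 2 mm. The wrist camera is an equidistant fisheye: a pixel r from the principal point sees the ray r / f radians off the axis. A picture is of the moment at which its call begins: read the wrist's pose just before it. camera_info takes no time and is no camera call; for the wrist camera it gives the pose at the moment of the call.
- bot.hand_in(): hands the job in, once; it reports no verdict.
The state is a dict: "time_s": time; "joint_positions": joint angles; "qvel": joint speeds; "tau": joint torques, N m; "position": TCP position; "tcp_rot": TCP orientation; "force": force on the tool from outside, world axes, zero at the start; "moment": the same for the moment, N m; "opening": opening from 0.0 (shut) to 1.0 (fully open).
Only numpy, scipy, OpenCV 4.12 (cv2) and the standard library are available. Lean on these libraries where they do the work, as an engineer would, in place of code of your own. Each camera call takes 0.05 s, during which the arm holds its last target.

## Working session

There is one attempt and no reset: what is moved stays moved. The work goes in short steps, Python scripts to look and compute and a tool call to move; the robot and the scene stay as the last step left them, time stands still between calls to the robot, and variables do not carry over. Pictures are saved under pics/ and viewed, and the job is handed in when it is done.

Besides the shell and the picture viewer there is one more tool, called after "Emit:" as name(argument=value, ...), one argument or row to a line, values as JSON. jog_arm: Moves the arm, as the interface text tells. Its arguments: {"type":"object","properties":{"rows":{"type":"array"}},"required":["rows"]}

```bash
mkdir -p pics; cat > h.py <<'E'
import numpy as np, cv2
from rig import bot, vision
def cap(name,out=None):
    info=vision.camera_info(name)
    p,d=vision.capture(name)
    np.savez('pics/'+(out or name)+'.npz',p=p,d=d,pos=info['position'],R=info['rotation'],fov=info['vertical_fov'],cx=info['cx'],cy=info['cy'])
    cv2.imwrite('pics/'+(out or name)+'.png',p[:,:,::-1]); return p,d,info
def load(n): return np.load('pics/'+n+'.npz')
def w(n,u,v,fish=False,depth=None,z=None):
    s=load(n); f=200/np.tan(np.radians(float(s['fov']))/2)
    x=u-float(s['cx']);y=v-float(s['cy'])
    if fish:
        r=np.hypot(x,y); t=r/f; ray=np.array([np.sin(t)*x/r,np.sin(t)*y/r,np.cos(t)]) if r>0 else np.array([0,0,1.]); ray=ray/ray[2]
    else: ray=np.array([x/f,y/f,1])
    R=np.array(s['R']);c=np.array(s['pos'])
    if z is not None:
        dr=R@ray; return c+dr*(z-c[2])/dr[2]
    dd=s['d'][int(round(v)),int(round(u))] if depth is None else depth
    return c+R@(ray*dd)
def crop(n,x0,y0,x1,y1,k,out):
    p=load(n)['p'][y0:y1,x0:x1,::-1]
    cv2.imwrite('pics/'+out+'.png',cv2.resize(p,None,fx=k,fy=k,interpolation=cv2.INTER_CUBIC))
E
python3 - <<'E'
from h import *
for n in ['side','top','wrist']:
    p,d,i=cap(n,n+'0'); print(n,i)
print(bot.read_state())
E
```

```text
side {'vertical_fov': 51.41825849283804, 'cx': 313.61906939679267, 'cy': 197.6209657201839, 'position': array([0.15821691, 1.12487876, 0.75175713]), 'rotation': array([[-0.93742978, -0.1962839 ,  0.28757267],
       [-0.34727442,  0.46776386, -0.81277146],
       [ 0.02501785, -0.8617828 , -0.50666015]])}
top {'vertical_fov': 47.36560988059918, 'cx': 318.4744637235002, 'cy': 195.56025466956953, 'position': array([0.38053469, 0.03164351, 1.43987615]), 'rotation': array([[ 0.01779925, -0.99532589,  0.09491873],
       [-0.99978807, -0.01870007, -0.00860941],
       [ 0.01034416, -0.09474538, -0.99544779]])}
wrist {'vertical_fov': 65.70646984690485, 'cx': 320.4887906804261, 'cy': 202.43673184284668, 'position': array([ 0.3319648 , -0.53514055,  0.38380618]), 'rotation': array([[ 0.40996427, -0.86946357, -0.27561278],
       [-0.91209723, -0.39173095, -0.12093593],
       [-0.00281667,  0.30096506, -0.95363101]])}
{'time_s': 0.15, 'joint_positions': array([-7.60029020e+01,  3.02670893e+01,  8.21382469e+01,  5.28111039e-04,
        6.76892185e+01, -1.02270727e+01]), 'qvel': array([-0.07249728, -0.12352603, -0.28219465, -0.0120846 , -0.00192869,
        0.06857918]), 'tau': array([ 4.20737051e-04, -4.40431166e+01, -1.76843691e+01,  6.33185939e-02,
        5.52638085e-02, -8.67020367e-05]), 'position': array([ 0.25634359, -0.56943047,  0.23279966]), 'tcp_rot': array([[ 9.11948603e-01,  4.10304269e-01, -3.90886201e-04],
       [ 4.10304344e-01, -9.11947243e-01,  1.60335240e-03],
       [ 3.01394739e-04, -1.62255728e-03, -9.99998638e-01]]), 'force': array([-0.34437461, -0.00673136,  0.07961273]), 'moment': array([ 0.03920036,  0.03514036, -0.01221001]), 'opening': 1.0008709186510576}
```

View pics/top0.png

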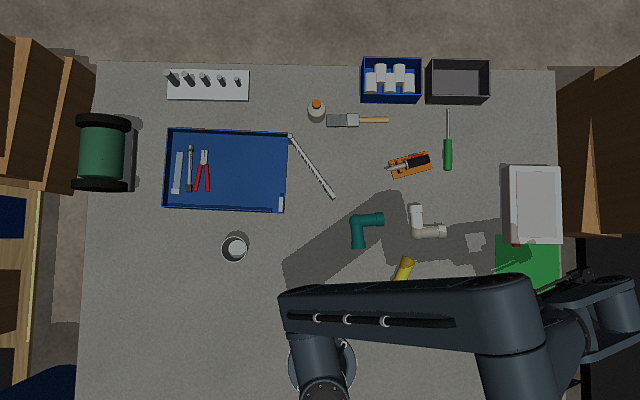

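View pics/side0.png

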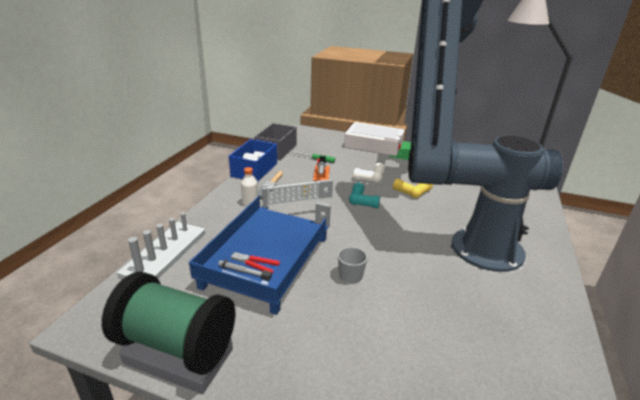

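View pics/wrist0.png

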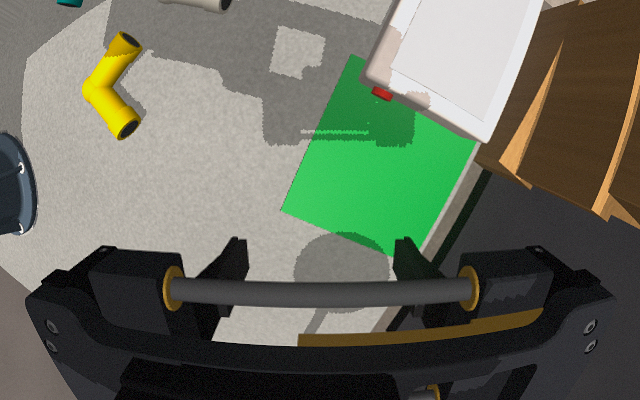

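```bash
python3 - <<'E'
from h import *
crop('top0',340,140,480,300,5,'c1')
crop('top0',150,115,345,220,4,'c2')
E
```

```text
(no output)
```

View pics/c1.png

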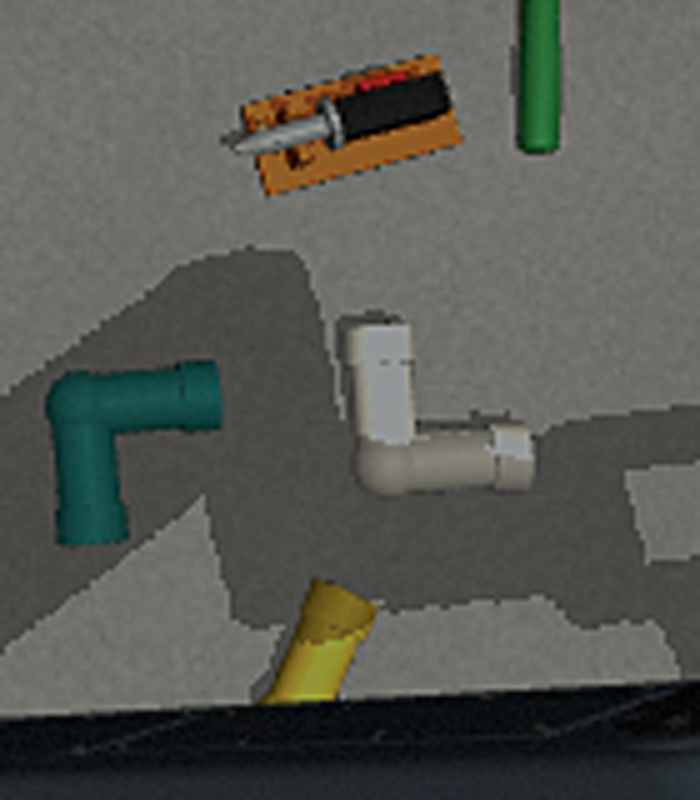

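View pics/c2.png

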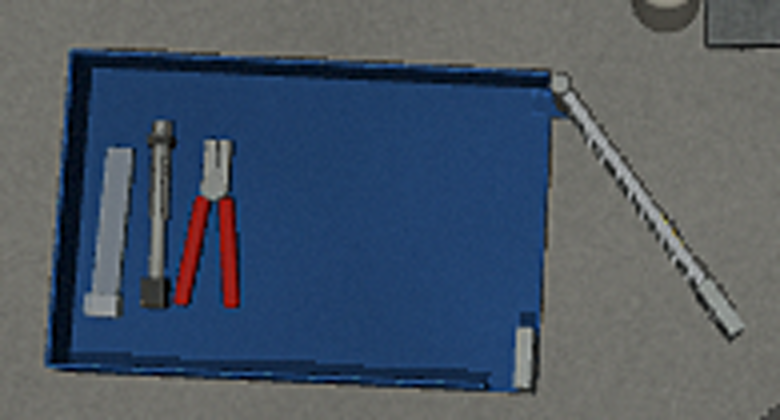

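```bash
cat >> h.py <<'E'
def cloud(n):
    s=load(n); f=200/np.tan(np.radians(float(s['fov']))/2)
    v,u=np.mgrid[0:400,0:640]; d=s['d']
    P=np.stack([(u-s['cx'])/f*d,(v-s['cy'])/f*d,d],-1)
    return P@s['R'].T+s['pos'], s['p'].astype(int)
E
python3 - <<'E'
from h import *
W,p=cloud('top0')
s=load('top0')
for u,v in [(168,127.5),(162,206),(283,213),(288,133)]:
    print('wall',w('top0',u,v,z=.095))
# table & walls
print('table z',np.median(W[300:380,120:260,2]), 'floor z',np.median(W[150:190,220:270,2]))
z=W[...,2]
sub=np.zeros(z.shape,bool); sub[110:230,145:300]=1
blue=(p[...,2]>p[...,0]*1.6)&sub
m=blue&(z>.088)&(z<.10)
P=W[m][:,:2]; print(m.sum(), P.min(0),P.max(0))
r=cv2.minAreaRect((P*1000).astype(np.float32)); print('wallrect',r)
# gate
g=np.zeros(z.shape,bool); g[125:205,284:345]=1
m=g&(z>.1)&(z<.13); G=W[m]; print(m.sum(),G[:,2].max())
l=cv2.fitLine((G[:,:2]*1000).astype(np.float32),cv2.DIST_L2,0,.01,.01).ravel(); print('gate',l, G[:,:2].min(0),G[:,:2].max(0))
# elbow
e=np.zeros(z.shape,bool); e[200:245,405:450]=1
m=e&(z>.03)&(z<.05); E=W[m]; print('elbow',m.sum(),E[:,2].max()); 
np.save('pics/elb.npy',E)
v,u=np.nonzero(m)
L1=E[(v<223)]; L2=E[(u>424)&(v>222)]
for L in (L1,L2):
    print(cv2.fitLine((L[:,:2]*1000).astype(np.float32),cv2.DIST_L2,0,.01,.01).ravel(),L.min(0),L.max(0),len(L))
# pin
e=np.zeros(z.shape,bool); e[148:182,380:435]=1
dark=(p.sum(-1)<110)&e&(z>.045)&(z<.075)
H=W[dark]; print('handle',len(H),H[:,2].max(),np.median(H[:,2])); print(cv2.minAreaRect((H[:,:2]*1000).astype(np.float32)))
m=e&(z>.04); H=W[m]
print(cv2.fitLine((H[:,:2]*1000).astype(np.float32),cv2.DIST_L2,0,.01,.01).ravel())
org=(p[...,0]>p[...,2]*2)&(p[...,1]>p[...,2]*1.3)&e&(z<.02)
print('base',cv2.minAreaRect((W[org][:,:2]*1000).astype(np.float32)),np.median(W[org][:,2]))
E
```

```text
wall [0.70504581 0.47429643 0.095     ]
wall [0.46922377 0.48037204 0.095     ]
wall [0.45513937 0.1237203  0.095     ]
wall [0.6955521  0.11477903 0.095     ]
table z -0.00018890664480730734 floor z 0.04926330004506829
474 [0.45993521 0.11458465] [0.70739838 0.48409187]
wallrect ((583.2530517578125, 299.93212890625), (365.24285888671875, 240.58404541015625), 88.3976058959961)
273 0.12459257936509949
gate [  0.8018287    0.59755397 589.5202      39.911522  ] [ 0.50012343 -0.02875009] [0.68809347 0.11395977]
elbow 634 0.04829723691270926
[ 9.8707575e-01  1.6025423e-01  4.6567252e+02 -2.8242209e+02] [ 0.43788505 -0.3023303   0.03002168] [ 0.49080747 -0.2616295   0.04795606] 208
[ 1.0845904e-01 -9.9410093e-01  4.1196686e+02 -3.4231302e+02] [ 0.3926409  -0.37471936  0.03023921] [ 0.43373471 -0.30851339  0.04829724] 241
handle 191 0.06586986422152452 0.05754201997089359
((625.6983642578125, -280.42889404296875), (27.134521484375, 75.55732727050781), 15.906416893005371)
[ 5.5240929e-01 -8.3357298e-01  6.1504108e+02 -2.5450229e+02]
base ((623.60205078125, -270.9949951171875), (61.759891510009766, 131.9749298095703), 16.405048370361328) 0.007424338377040818
```

Candidates for the elbow in the top view are turquoise (365,230), yellow (403,270) and white (425,222). The enlarged crop shows that only the white one fits. Its corner is at (417,233) and its legs end at (417,204) and (446,231).

The pin lies on the orange cradle at (410,163), with its nose to the left. The gate is open and runs from (291,135) to (334,197).

I'll move above the elbow for a close look.

```bash
cat >> h.py <<'E'
from scipy.spatial.transform import Rotation as Ro
def Rt(a):
    a=np.radians(a);c,s=np.cos(a),np.sin(a); return np.array([[c,s,0],[s,-c,0],[0,0,-1.]])
def go(xyz,a):
    st=bot.read_state(); R=np.array(st['tcp_rot'])
    d=R.T@(np.array(xyz)-st['position'])*1000; t=Ro.from_matrix(R.T@Rt(a)).as_rotvec(degrees=True)
    print('dp',d.round(1),'turn',t.round(2),'t',st['time_s'])
E
python3 -c "
from h import *
go([.42,-.33,.25],98)"
```

```text
dp [ 247.5 -151.2  -16.9] turn [-7.000e-02 -7.000e-02 -7.378e+01] t 0.15
```

Emit:
jog_arm(
  rows=[
    {"dp": [247, -151, -17], "turn": [0, 0, -73.8], "grip": 1},
    {"dp": [247, -151, -17], "turn": [0, 0, -73.8], "grip": 1},
    {"dp": [247, -151, -17], "turn": [0, 0, -73.8], "grip": 1},
    {"dp": [247, -151, -17], "turn": [0, 0, -73.8], "grip": 1},
    {"dp": [247, -151, -17], "turn": [0, 0, -73.8], "grip": 1},
    {"dp": [247, -151, -17], "turn": [0, 0, -73.8], "grip": 1},
    {"dp": [247, -151, -17], "turn": [0, 0, -73.8], "grip": 1},
    {"dp": [247, -151, -17], "turn": [0, 0, -73.8], "grip": 1},
    {"dp": [247, -151, -17], "turn": [0, 0, -73.8], "grip": 1},
    {"dp": [247, -151, -17], "turn": [0, 0, -73.8], "grip": 1},
  ],
)

```text
time_s: 1.15
position: [0.4198, -0.3305, 0.2503]
tcp_rot: [[-0.14, 0.99, -0.0], [0.99, 0.14, 0.0], [0.0, -0.0, -1.0]]
force: [-0.2, -0.2, 0.6]
opening: 1.0
```

```bash
python3 - <<'E'
from h import *
st=bot.read_state(); print(st['position'],st['tcp_rot'],np.abs(st['qvel']).max())
cap('wrist','wr1')
E
```

```text
[ 0.41976638 -0.33049461  0.25033164] [[-1.39868186e-01  9.90170054e-01 -3.93942246e-04]
 [ 9.90170011e-01  1.39868355e-01  4.37891370e-04]
 [ 4.88686975e-04 -3.28822727e-04 -9.99999827e-01]] 3.806482159360972
```

View pics/wr1.png

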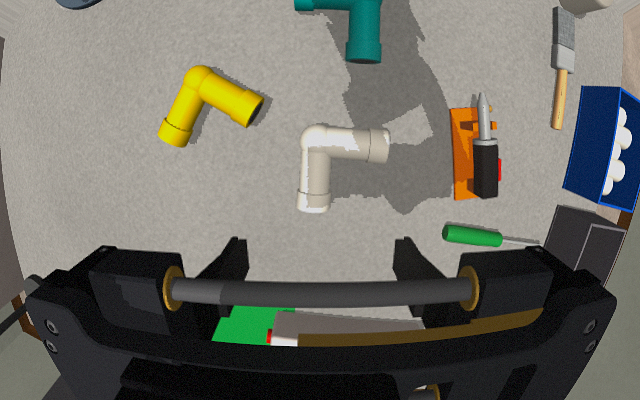

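```bash
cat >> h.py <<'E'
def fcloud(n):
    s=load(n); f=200/np.tan(np.radians(float(s['fov']))/2)
    v,u=np.mgrid[0:400,0:640].astype(float); x=u-s['cx'];y=v-s['cy'];r=np.hypot(x,y)+1e-9;t=r/f
    k=np.tan(t)/r; P=np.stack([x*k,y*k,np.ones_like(k)],-1)*s['d'][...,None]
    return P@s['R'].T+s['pos'], s['p'].astype(int)
E
python3 - <<'E'
from h import *
from scipy.optimize import least_squares
W,p=fcloud('wr1'); z=W[...,2]
print('table',np.median(z[180:230,150:250]))
m=np.zeros(z.shape,bool); m[115:220,290:400]=1
m&=(z>.012)&(z<.06); E=W[m]; print(len(E),E[:,2].max())
# fit: surface distance to two capsule-ish legs at z=c; unknown corner, yaw
def dist(q):
    cx,cy,a=q; d=[]
    P=E-np.array([cx,cy,.022])
    for b in (a,a+np.pi/2):
        ax=np.array([np.cos(b),np.sin(b),0]); t=np.clip(P@ax,0,85)
        t=np.clip(P@ax,0,.085); rr=np.linalg.norm(P-t[:,None]*ax,axis=1)
        d.append(rr-np.where(t>.062,.022,.019))
    d=np.array(d); i=np.argmin(abs(d),0); return d[i,np.arange(len(E))]
best=None
for a in (-90,-80,-70):
    r=least_squares(dist,[.416,-.30,np.radians(a)],loss='soft_l1',f_scale=.002)
    print(r.x[:2],np.degrees(r.x[2]),r.cost,np.median(abs(dist(r.x))))
cx,cy,a=r.x; print('grip',cx+.042*np.cos(a),cy+.042*np.sin(a))
c,s_=np.cos(a),np.sin(a); print('origin',cx+.03*c-.03*s_,cy+.03*s_+.03*c)
E
```

```text
table -2.740348014557137e-05
4544 0.04545922066344282
[ 0.40841705 -0.28839791] -85.8212041270895 0.0023540800154307822 0.000621054281575599
[ 0.40841896 -0.28839628] -85.82314424268 0.002358309669408344 0.0006207551742048473
[ 0.40841892 -0.28839632] -85.82310797066229 0.002358309669149233 0.0006207548616412074
grip 0.4114780332229816 -0.33028476248748306
origin 0.44052431966834166 -0.31613155635833723
```

```bash
python3 -c "
from h import *
go([.4115,-.3303,.018],94.2)"
```

```text
dp [  1.4  -8.  232.4] turn [-0.02 -0.02  3.73] t 1.2
```

Emit:
jog_arm(
  rows=[
    {"dp": [1.4, -8, 50], "turn": [0, 0, 3.8], "grip": 1},
    {"dp": [1.4, -8, 100], "turn": [0, 0, 3.8], "grip": 1},
    {"dp": [1.4, -8, 150], "turn": [0, 0, 3.8], "grip": 1},
    {"dp": [1.4, -8, 195], "turn": [0, 0, 3.8], "grip": 1},
    {"dp": [1.4, -8, 220], "turn": [0, 0, 3.8], "grip": 1},
    {"dp": [1.4, -8, 232], "turn": [0, 0, 3.8], "grip": 1},
    {"dp": [1.4, -8, 232], "turn": [0, 0, 3.8], "grip": 1},
  ],
)

```text
time_s: 1.9
position: [0.4111, -0.3302, 0.0172]
tcp_rot: [[-0.072, 0.997, -0.002], [0.997, 0.072, 0.002], [0.002, -0.002, -1.0]]
force: [-0.1, 0.8, 0.7]
opening: 1.0
```

Emit:
jog_arm(
  rows=[
    {"dp": [0, 0, 0], "turn": [0, 0, 0], "grip": 0},
    {"dp": [0, 0, 0], "turn": [0, 0, 0], "grip": 0},
    {"dp": [0, 0, 0], "turn": [0, 0, 0], "grip": 0},
    {"dp": [0, 0, 0], "turn": [0, 0, 0], "grip": 0},
    {"dp": [0, 0, 0], "turn": [0, 0, 0], "grip": 0},
    {"dp": [0, 0, 0], "turn": [0, 0, 0], "grip": 0},
    {"dp": [0, 0, 0], "turn": [0, 0, 0], "grip": 0},
    {"dp": [0, 0, 0], "turn": [0, 0, 0], "grip": 0},
  ],
)

```text
time_s: 2.7
position: [0.4117, -0.3306, 0.0186]
tcp_rot: [[-0.074, 0.997, 0.0], [0.997, 0.074, -0.0], [-0.0, 0.0, -1.0]]
force: [-0.3, -0.2, 1.7]
opening: 0.431
```

Emit:
jog_arm(
  rows=[
    {"dp": [0, 0, -30], "turn": [0, 0, 0], "grip": 0},
    {"dp": [0, 0, -75], "turn": [0, 0, 0], "grip": 0},
    {"dp": [0, 0, -120], "turn": [0, 0, 0], "grip": 0},
    {"dp": [0, 0, -160], "turn": [0, 0, 0], "grip": 0},
    {"dp": [0, 0, -180], "turn": [0, 0, 0], "grip": 0},
    {"dp": [0, 0, -180], "turn": [0, 0, 0], "grip": 0},
  ],
)

```text
time_s: 3.3
position: [0.4129, -0.3321, 0.2015]
tcp_rot: [[-0.074, 0.997, 0.005], [0.997, 0.074, -0.006], [-0.006, 0.004, -1.0]]
force: [0.3, -0.2, -1.0]
opening: 0.429
```

```bash
python3 -c "
from h import *
print(bot.read_state()['opening'])
go([.5526,.2232,.2],94.2)"
```

```text
0.4294528313650697
dp [543.4 180.3  -1. ] turn [0.24 0.34 0.03] t 3.3
```

Emit:
jog_arm(
  rows=[
    {"dp": [20, 6, 0], "turn": [0, 0, 0], "grip": 0},
    {"dp": [55, 18, 0], "turn": [0, 0, 0], "grip": 0},
    {"dp": [95, 31, 0], "turn": [0, 0, 0], "grip": 0},
    {"dp": [135, 45, 0], "turn": [0, 0, 0], "grip": 0},
    {"dp": [175, 58, 0], "turn": [0, 0, 0], "grip": 0},
    {"dp": [215, 71, 0], "turn": [0, 0, 0], "grip": 0},
    {"dp": [255, 85, 0], "turn": [0, 0, 0], "grip": 0},
    {"dp": [295, 98, 0], "turn": [0, 0, 0], "grip": 0},
    {"dp": [335, 111, 0], "turn": [0, 0, 0], "grip": 0},
    {"dp": [375, 124, 0], "turn": [0, 0, 0], "grip": 0},
  ],
)

```text
time_s: 4.3
position: [0.5064, 0.0543, 0.1964]
tcp_rot: [[-0.074, 0.997, -0.004], [0.997, 0.074, 0.0], [0.001, -0.004, -1.0]]
force: [1.2, -0.9, -0.9]
opening: 0.427
```

Emit:
jog_arm(
  rows=[
    {"dp": [40, 13, 0], "turn": [0, 0, 0], "grip": 0},
    {"dp": [80, 27, 0], "turn": [0, 0, 0], "grip": 0},
    {"dp": [115, 38, 0], "turn": [0, 0, 0], "grip": 0},
    {"dp": [145, 48, 0], "turn": [0, 0, 0], "grip": 0},
    {"dp": [163, 54, 0], "turn": [0, 0, 0], "grip": 0},
    {"dp": [167, 55, 0], "turn": [0, 0, 0], "grip": 0},
    {"dp": [167, 55, 0], "turn": [0, 0, 0], "grip": 0},
  ],
)

```text
time_s: 5.0
position: [0.549, 0.223, 0.1966]
tcp_rot: [[-0.075, 0.997, -0.004], [0.997, 0.075, -0.001], [-0.001, -0.004, -1.0]]
force: [-0.3, -0.0, -0.7]
opening: 0.431
```

```bash
python3 -c "
from h import *
print(bot.read_state()['opening'],bot.read_state()['tcp_rot'])
go([.5526,.2232,.0705],94.2)
cap('wrist','wr2')"
```

```text
0.4314559614508533 [[-7.49340598e-02  9.97181361e-01 -3.77082090e-03]
 [ 9.97188071e-01  7.49300237e-02 -1.20067977e-03]
 [-9.14747791e-04 -3.85018943e-03 -9.99992170e-01]]
dp [ -0.    4.1 126. ] turn [-0.22  0.05  0.1 ] t 5.0
```

View pics/wr2.png

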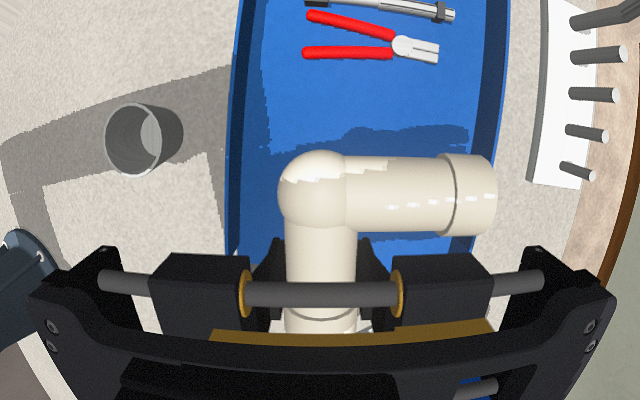

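The wrist view shows the elbow held level at (340,230), above the empty blue floor. The cutters are well clear at (370,40). I'll lower it now.

Emit:
jog_arm(
  rows=[
    {"dp": [0, 4, 35], "turn": [0, 0, 0], "grip": 0},
    {"dp": [0, 4, 70], "turn": [0, 0, 0], "grip": 0},
    {"dp": [0, 4, 100], "turn": [0, 0, 0], "grip": 0},
    {"dp": [0, 4, 115], "turn": [0, 0, 0], "grip": 0},
    {"dp": [0, 4, 122], "turn": [0, 0, 0], "grip": 0},
    {"dp": [0, 4, 126], "turn": [0, 0, 0], "grip": 0},
    {"dp": [0, 4, 126], "turn": [0, 0, 0], "grip": 0},
  ],
)

```text
time_s: 5.75
position: [0.5545, 0.2228, 0.0727]
tcp_rot: [[-0.073, 0.997, 0.0], [0.997, 0.073, -0.0], [-0.0, 0.0, -1.0]]
force: [-0.3, 0.2, -0.7]
opening: 0.429
```

Emit:
jog_arm(
  rows=[
    {"dp": [0, 0, 2], "turn": [0, 0, 0], "grip": 0},
    {"dp": [0, 0, 3], "turn": [0, 0, 0], "grip": 0},
    {"dp": [0, 0, 3], "turn": [0, 0, 0], "grip": 0},
  ],
)

```text
time_s: 6.05
position: [0.5545, 0.2235, 0.0701]
tcp_rot: [[-0.074, 0.997, 0.001], [0.997, 0.074, 0.0], [0.0, 0.001, -1.0]]
force: [-0.5, -1.0, -1.1]
opening: 0.429
```

Emit:
jog_arm(
  rows=[
    {"dp": [0, 0, 0], "turn": [0, 0, 0], "grip": 0.6},
    {"dp": [0, 0, 0], "turn": [0, 0, 0], "grip": 0.8},
    {"dp": [0, 0, 0], "turn": [0, 0, 0], "grip": 0.8},
    {"dp": [0, 0, 0], "turn": [0, 0, 0], "grip": 0.8},
  ],
)

```text
time_s: 6.45
position: [0.5543, 0.2235, 0.0697]
tcp_rot: [[-0.074, 0.997, 0.0], [0.997, 0.074, 0.0], [0.0, 0.0, -1.0]]
force: [-0.3, -0.1, 0.7]
opening: 0.707
```

Emit:
jog_arm(
  rows=[
    {"dp": [0, 0, -25], "turn": [0, 0, 0], "grip": 0.8},
    {"dp": [0, 0, -65], "turn": [0, 0, 0], "grip": 0.8},
    {"dp": [0, 0, -110], "turn": [0, 0, 0], "grip": 0.8},
    {"dp": [0, 0, -130], "turn": [0, 0, 0], "grip": 0.8},
    {"dp": [0, 0, -130], "turn": [0, 0, 0], "grip": 0.8},
  ],
)

```text
time_s: 6.95
position: [0.5566, 0.224, 0.2036]
tcp_rot: [[-0.074, 0.997, 0.008], [0.997, 0.074, 0.002], [0.001, 0.009, -1.0]]
force: [0.5, -0.5, 0.0]
opening: 0.801
```

```bash
python3 -c "
from h import *
cap('wrist','wr3');cap('top','top1')"
```

```text
(no output)
```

View pics/wr3.png

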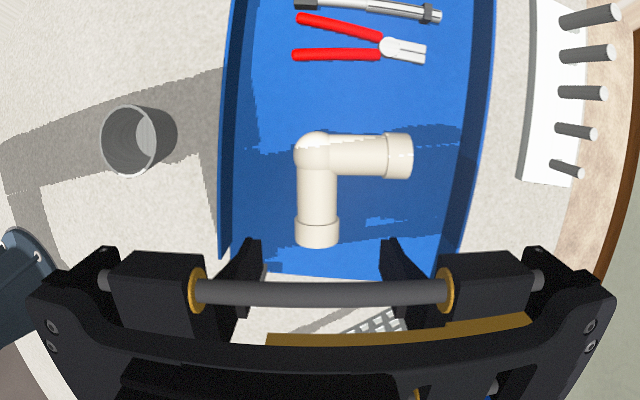

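View pics/top1.png

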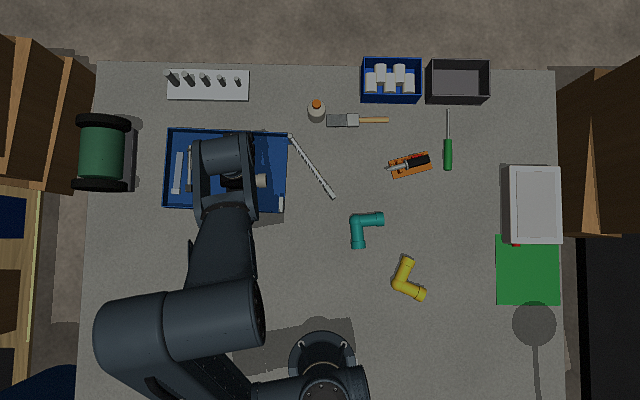

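```bash
python3 - <<'E'
from h import *
from scipy.optimize import least_squares
W,p=fcloud('wr3'); z=W[...,2]
m=np.zeros(z.shape,bool); m[125:235,285:420]=1
m&=(z>.062)&(z<.11)&(p[...,0]>100); E=W[m]; print(len(E),np.sort(E[:,2])[-50])
for zz in (.068,.072,.076):
    def dist(q):
        cx,cy,a,zc=q; d=[]
        P=E-np.array([cx,cy,zc])
        for b in (a,a+np.pi/2):
            ax=np.array([np.cos(b),np.sin(b),0]); t=np.clip(P@ax,0,.085); rr=np.linalg.norm(P-t[:,None]*ax,axis=1)
            d.append(rr-np.where(t>.062,.022,.019))
        d=np.array(d); i=np.argmin(abs(d),0); return d[i,np.arange(len(E))]
    r=least_squares(dist,[.55,.265,np.radians(-86),zz],loss='soft_l1',f_scale=.002)
cx,cy,a,zc=r.x;c,s_=np.cos(a),np.sin(a);print(r.x,np.median(abs(dist(r.x))),'origin',cx+.03*c-.03*s_,cy+.03*s_+.03*c)
# blue wall
go([.595,-.015,.2],88.4)
E
```

```text
7307 0.09435064362290418
[ 0.55084051  0.26555242 -1.50918962  0.07199146] 0.0006073818548146433 origin 0.5826306289491936 0.23745636845594087
dp [-240.7   23.5   -0.5] turn [ 0.   -0.    5.82] t 7.05
```

Emit:
jog_arm(
  rows=[
    {"dp": [-40, 4, 0], "turn": [0, 0, 1], "grip": 0},
    {"dp": [-80, 8, 0], "turn": [0, 0, 2], "grip": 0},
    {"dp": [-120, 12, 0], "turn": [0, 0, 3], "grip": 0},
    {"dp": [-160, 16, 0], "turn": [0, 0, 4], "grip": 0},
    {"dp": [-200, 20, 0], "turn": [0, 0, 5], "grip": 0},
    {"dp": [-230, 23, 0], "turn": [0, 0, 5.8], "grip": 0},
    {"dp": [-241, 23.5, 0], "turn": [0, 0, 5.8], "grip": 0},
    {"dp": [-241, 23.5, 0], "turn": [0, 0, 5.8], "grip": 0},
  ],
)

```text
time_s: 7.85
position: [0.5946, -0.0163, 0.1977]
tcp_rot: [[0.03, 1.0, -0.003], [1.0, -0.03, 0.001], [0.001, -0.003, -1.0]]
force: [-0.5, 0.3, -0.4]
opening: 0.152
```

```bash
python3 - <<'E'
from h import *
go([.595,-.015,.089],88.4)
cap('wrist','wr4')
E
```

```text
dp [  1.2   0.7 108.7] turn [-0.19 -0.05 -0.12] t 7.85
```

View pics/wr4.png

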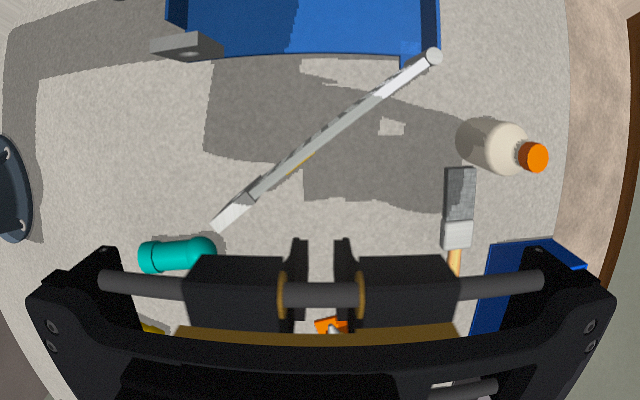

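The gate runs from its hinge at (433,57) to its tip at (215,228), and the fingers are clear on its outer side. I'll lower, then sweep it shut.

Emit:
jog_arm(
  rows=[
    {"dp": [1, 1, 40], "turn": [0, 0, 0], "grip": 0},
    {"dp": [1, 1, 80], "turn": [0, 0, 0], "grip": 0},
    {"dp": [1, 1, 105], "turn": [0, 0, 0], "grip": 0},
    {"dp": [1, 1, 109], "turn": [0, 0, 0], "grip": 0},
    {"dp": [1, 1, 109], "turn": [0, 0, 0], "grip": 0},
  ],
)

```text
time_s: 8.4
position: [0.5956, -0.0125, 0.0898]
tcp_rot: [[0.026, 1.0, -0.002], [1.0, -0.026, 0.001], [0.001, -0.002, -1.0]]
force: [-0.8, 0.6, 0.3]
opening: 0.005
```

```bash
python3 - <<'E'
from h import *
go([.5475,.0938,.089],88.4)
E
```

```text
dp [105.1 -50.8   1. ] turn [-0.14 -0.04  0.14] t 8.4
```

Go to about 15 mm short of that first.

Emit:
jog_arm(
  rows=[
    {"dp": [10, -5, 0], "turn": [0, 0, 0], "grip": 0},
    {"dp": [20, -10, 0], "turn": [0, 0, 0], "grip": 0},
    {"dp": [32, -15, 0], "turn": [0, 0, 0], "grip": 0},
    {"dp": [44, -21, 0], "turn": [0, 0, 0], "grip": 0},
    {"dp": [56, -27, 0], "turn": [0, 0, 0], "grip": 0},
    {"dp": [68, -33, 0], "turn": [0, 0, 0], "grip": 0},
    {"dp": [78, -38, 0], "turn": [0, 0, 0], "grip": 0},
    {"dp": [86, -42, 0], "turn": [0, 0, 0], "grip": 0},
    {"dp": [91, -46, 0], "turn": [0, 0, 0], "grip": 0},
    {"dp": [91, -46, 0], "turn": [0, 0, 0], "grip": 0},
  ],
)

```text
time_s: 9.4
position: [0.5519, 0.0788, 0.0904]
tcp_rot: [[0.027, 1.0, -0.002], [1.0, -0.027, 0.0], [0.0, -0.002, -1.0]]
force: [-0.3, 0.0, 0.5]
opening: 0.006
```

```bash
python3 - <<'E'
from h import *
st=bot.read_state();print(st['position'],st['force'])
cap('wrist','wr5')
E
```

```text
[0.55191842 0.07880557 0.09036822] [-0.25573216  0.01206942  0.52384046]
```

View pics/wr5.png

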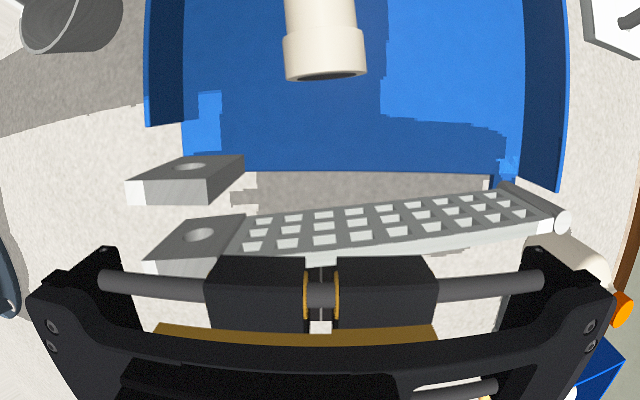

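The gate is following the fingers. The lug's hole is at (195,235) and the post's hole is at (190,165), with a small gap left. I'll continue gently to the stop.

Emit:
jog_arm(
  rows=[
    {"dp": [4, -2, 0], "turn": [0, 0, 0], "grip": 0},
    {"dp": [8, -3, 0], "turn": [0, 0, 0], "grip": 0},
    {"dp": [11, -4, 0], "turn": [0, 0, 0], "grip": 0},
    {"dp": [13, -4, 0], "turn": [0, 0, 0], "grip": 0},
    {"dp": [13, -4, 0], "turn": [0, 0, 0], "grip": 0},
  ],
)

```text
time_s: 9.95
position: [0.5491, 0.0914, 0.0905]
tcp_rot: [[0.027, 1.0, -0.0], [1.0, -0.027, 0.0], [0.0, -0.0, -1.0]]
force: [-0.1, 0.4, 0.6]
opening: 0.006
```

Emit:
jog_arm(
  rows=[
    {"dp": [2, 0, 0], "turn": [0, 0, 0], "grip": 0},
    {"dp": [4, 0, 0], "turn": [0, 0, 0], "grip": 0},
    {"dp": [4, 0, 0], "turn": [0, 0, 0], "grip": 0},
  ],
)

```text
time_s: 10.25
position: [0.5494, 0.0954, 0.0905]
tcp_rot: [[0.028, 1.0, 0.0], [1.0, -0.028, 0.0], [0.0, -0.0, -1.0]]
force: [-0.6, -0.7, 0.2]
opening: 0.003
```

Emit:
jog_arm(
  rows=[
    {"dp": [2, 0, 0], "turn": [0, 0, 0], "grip": 0},
    {"dp": [4, 0, 0], "turn": [0, 0, 0], "grip": 0},
    {"dp": [4, 0, 0], "turn": [0, 0, 0], "grip": 0},
  ],
)

```text
time_s: 10.55
position: [0.5495, 0.097, 0.0906]
tcp_rot: [[0.026, 1.0, -0.001], [1.0, -0.026, -0.004], [-0.004, -0.0, -1.0]]
force: [-1.2, -8.4, 0.8]
opening: 0.005
```

```bash
python3 - <<'E'
from h import *
st=bot.read_state();print(st['position'],st['force'])
cap('wrist','wr6')
E
```

```text
[0.54948583 0.09703804 0.09057341] [-1.16595822 -8.40594233  0.78070312]
```

View pics/wr6.png

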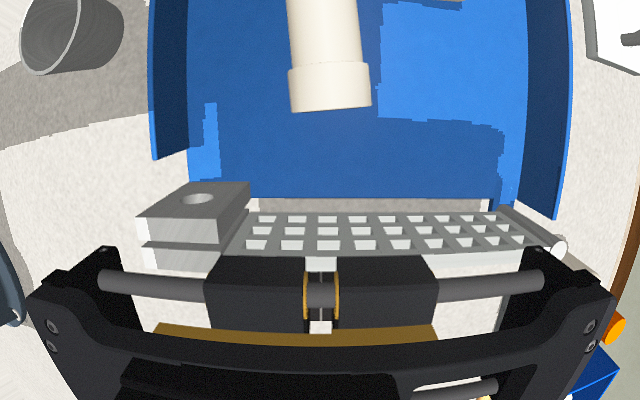

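The gate is at its hard stop: contact is 8.4 N and the lug is flush with the post. I'll back off.

Emit:
jog_arm(
  rows=[
    {"dp": [-15, 0, 0], "turn": [0, 0, 0], "grip": 0},
    {"dp": [-40, 0, 0], "turn": [0, 0, 0], "grip": 0},
    {"dp": [-65, 0, -30], "turn": [0, 0, 0], "grip": 0},
    {"dp": [-75, 20, -75], "turn": [0, 0, 0], "grip": 0},
    {"dp": [-75, -20, -115], "turn": [0, 0, 0], "grip": 0.5},
    {"dp": [-75, -60, -130], "turn": [0, 0, 0], "grip": 0.8},
    {"dp": [-75, -70, -130], "turn": [0, 0, 0], "grip": 0.8},
    {"dp": [-75, -70, -130], "turn": [0, 0, 0], "grip": 0.8},
  ],
)

```text
time_s: 11.4
position: [0.4759, 0.026, 0.2211]
tcp_rot: [[0.028, 1.0, 0.0], [1.0, -0.028, 0.0], [0.0, 0.0, -1.0]]
force: [-0.2, 0.2, -0.5]
opening: 0.284
```

```bash
python3 - <<'E'
from h import *
st=bot.read_state();print(st['position'],st['force'])
cap('wrist','wr7');cap('top','top2');cap('side','side2')
E
```

```text
[0.47591132 0.02602967 0.22105272] [-0.21077399  0.18207192 -0.5332683 ]
```

View pics/wr7.png

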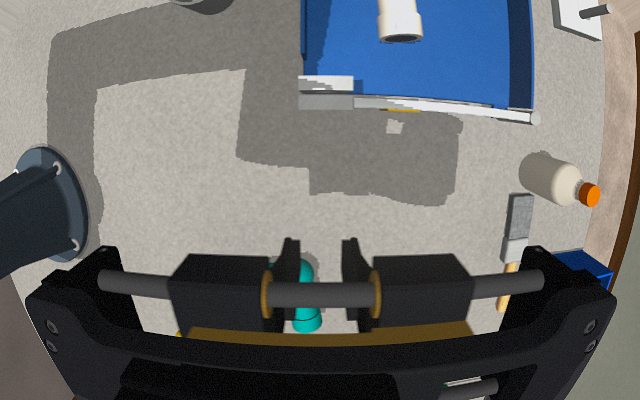

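View pics/top2.png

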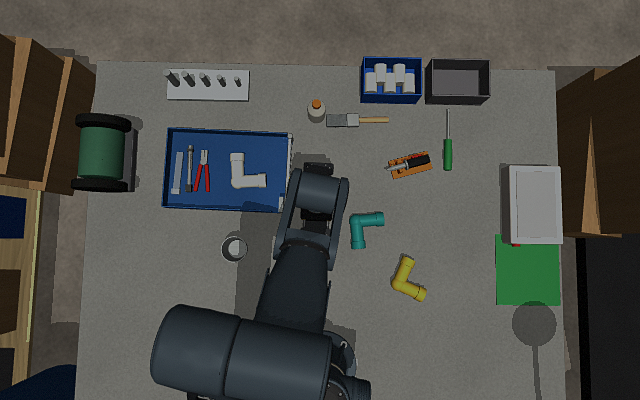

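```bash
python3 - <<'E'
from h import *
W,p=fcloud('wr7'); z=W[...,2]
m=np.zeros(z.shape,bool); m[60:130,285:545]=1
m&=(z>.112)&(z<.126); G=W[m]*1000; print(len(G),np.median(G[:,2]))
yaw=np.radians(-1.6)
c,s=np.cos(yaw),np.sin(yaw)
q=(G[:,:2]-[583.3,299.9])@np.array([[c,-s],[s,c]])  # to shelf frame
x,y=q.T
for lo,hi in [(-125,-70),(-70,-20),(-20,40),(40,95),(95,120)]:
    k=(x>lo)&(x<hi); print(lo,hi,k.sum(),x[k].min(),x[k].max(),np.percentile(y[k],[1,50,99]))
k=(x<-60)&(y>-184); print('post',np.percentile(x[k],[0,1,99,100]),np.percentile(y[k],[0,1,99,100]))
k=(x<-60)&(y<-184); print('lug',np.percentile(x[k],[0,1,99,100]),np.percentile(y[k],[0,1,99,100]))
k=(x>-70)&(x<90)
print('gate line',np.polyfit(x[k],y[k],1))
cv2.imwrite('pics/c7.png',cv2.resize(load('wr7')['p'][60:130,285:445,::-1],None,fx=5,fy=5,interpolation=cv2.INTER_CUBIC))
m=np.zeros(z.shape,bool); m[0:90,290:545]=1
m&=(z>.088)&(z<.1)&(p[...,2]>p[...,0]*1.5); B=W[m]*1000; qb=(B[:,:2]-[583.3,299.9])@np.array([[c,-s],[s,c]])
for sg in (-1,1):
    k=(qb[:,0]*sg>100)&(abs(qb[:,0])<135)&(qb[:,1]>-165)
    if k.sum()>10: print(sg,k.sum(),np.percentile(qb[k,0],[2,50,98]),np.polyfit(qb[k,1],qb[k,0],1))
E
```

```text
3438 118.40673333939586
-125 -70 1707 -119.01653413046749 -70.33065906413098 [-194.04740218 -182.53944183 -166.11100119]
-70 -20 573 -69.88810416855537 -20.269409889281157 [-192.22653431 -188.30244688 -184.30548335]
-20 40 584 -19.904670189484353 39.94706665798434 [-192.2905519  -188.30875279 -184.37352415]
40 95 410 40.010077276883514 94.75231026298596 [-192.28218675 -188.37269503 -184.37036071]
95 120 164 95.19427214706798 113.8267127685841 [-194.90262705 -188.37028871 -181.83515404]
post [-118.49006343 -118.08096729  -75.5235558   -74.59658689] [-183.99535526 -183.42489845 -166.06439682 -165.8565779 ]
lug [-119.01653413 -118.26380268  -60.77832385  -60.52239833] [-194.07477197 -194.0611915  -184.10894811 -184.01916977]
gate line [-6.82077061e-04 -1.88309167e+02]
-1 196 [-117.27596562 -116.24331932 -114.54153167] [ 2.52126048e-03 -1.15733499e+02]
1 550 [115.95750797 117.66126696 120.94727264] [-6.39603361e-04  1.17855080e+02]
```

View pics/c7.png

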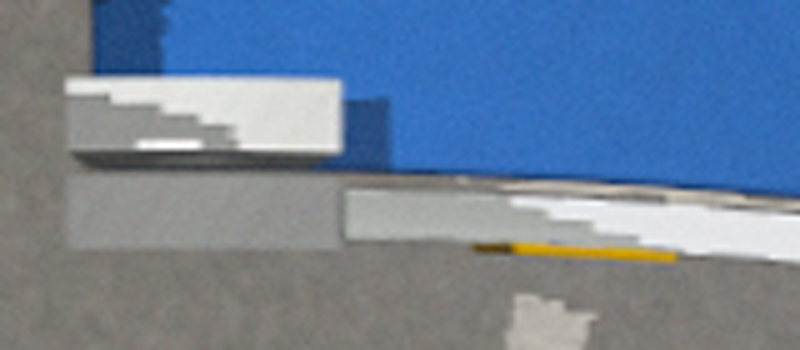

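```bash
python3 - <<'E'
from h import *
go([.624,-.278,.22],106)
E
```

```text
dp [-299.5  153.5    0.3] turn [ 6.000e-02  1.000e-02 -1.759e+01] t 11.55
```

Emit:
jog_arm(
  rows=[
    {"dp": [-30, 15, 0], "turn": [0, 0, -2], "grip": 0.8},
    {"dp": [-70, 36, 0], "turn": [0, 0, -4], "grip": 0.8},
    {"dp": [-110, 56, 0], "turn": [0, 0, -7], "grip": 0.8},
    {"dp": [-150, 77, 0], "turn": [0, 0, -10], "grip": 0.8},
    {"dp": [-190, 97, 0], "turn": [0, 0, -12], "grip": 0.8},
    {"dp": [-230, 118, 0], "turn": [0, 0, -15], "grip": 0.8},
    {"dp": [-270, 138, 0], "turn": [0, 0, -17], "grip": 0.8},
    {"dp": [-300, 153, 0], "turn": [0, 0, -17.6], "grip": 0.8},
    {"dp": [-300, 153, 0], "turn": [0, 0, -17.6], "grip": 0.8},
    {"dp": [-300, 153, 0], "turn": [0, 0, -17.6], "grip": 0.8},
  ],
)

```text
time_s: 12.55
position: [0.6225, -0.2788, 0.2183]
tcp_rot: [[-0.275, 0.962, -0.002], [0.962, 0.275, 0.002], [0.002, -0.001, -1.0]]
force: [-0.9, 0.4, 0.0]
opening: 0.797
```

```bash
python3 - <<'E'
from h import *
cap('wrist','wr8')
E
```

```text
(no output)
```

View pics/wr8.png

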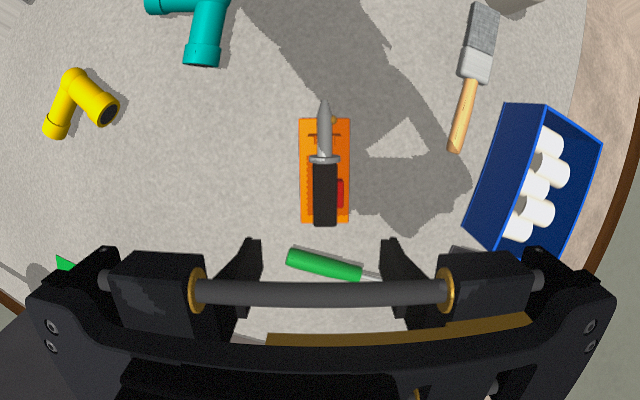

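```bash
python3 - <<'E'
from h import *
from scipy.optimize import least_squares
W,p=fcloud('wr8'); z=W[...,2]
box=np.zeros(z.shape,bool); box[92:235,295:355]=1
blk=box&(p.max(-1)<75)&(z>.055)&(z<.063); H=(W[blk]*1000); print(len(H),np.median(H[:,2]))
r=cv2.minAreaRect(H[:,:2].astype(np.float32)); print('handle',r)
sh=box&(z>.040)&(z<.057)&(p.max(-1)-p.min(-1)<25)&(p.max(-1)>90); v,u=np.nonzero(sh); k=v<154; S=W[sh][k]; print(len(S),u[k].min(),u[k].max(),v[k].min(),v[k].max())
# shank cylinder r 8, z .045, exclude cone near nose
def f(q):
    x0,y0,a,zc=q; d=S-np.array([x0,y0,zc]); ax=np.array([np.cos(a),np.sin(a),0])
    t=d@ax; rr=np.linalg.norm(d-t[:,None]*ax,axis=1); 
    return rr-np.where(t<.084,.008,.008-.005*(t-.084)/.016)
r=least_squares(f,[.6235,-.281,np.radians(106),.045],loss='soft_l1',f_scale=.001)
print(r.x,np.degrees(r.x[2]),np.median(abs(f(r.x))))
a=r.x[2];ax=np.array([np.cos(a),np.sin(a)])
print('lateral of handle rel axis')
t=(S[:,:2]-r.x[:2])@ax; print('t range',t.min(),t.max())
hh=(H[:,:2]/1000-r.x[:2])@ax; print('handle t',np.percentile(hh,[0,1,99,100]))
n=np.array([-ax[1],ax[0]]); hl=(H[:,:2]/1000-r.x[:2])@n; print('handle lat',np.percentile(hl,[1,99]))
red=box&(p[...,0]>2.5*p[...,1])&(p[...,0]>100)&(p[...,1]<50); R=W[red]; print('red',((R[:,:2]-r.x[:2])@ax).min(),((R[:,:2]-r.x[:2])@ax).max(), ((R[:,:2]-r.x[:2])@n).min(),R[:,2].max())
E
```

```text
1458 58.764795467610796
handle ((628.257568359375, -284.06549072265625), (24.98783302307129, 69.44671630859375), 15.546011924743652)
680 317 331 101 153
[ 0.62875638 -0.28530368  1.86146988  0.04479618] 106.65436792311074 0.0004269896230352111
lateral of handle rel axis
t range 0.04475557943773981 0.09930033303556576
handle t [-0.03348246 -0.03141786  0.03493288  0.03610806]
handle lat [-0.01155382  0.01254872]
red -0.012746455059992931 0.015605783822844962 -0.01934846502759331 0.05653508910393518
```

Only one pin is in view. Its handle is at (325,195), its nose at (324,100), and the red button at (341,192) is on its -y side. The fit gives the origin at (628.5,-284.3) mm with yaw 106.3°, and the handle top at 58.8 mm agrees with the expected 59. I'll grasp it.

```bash
python3 - <<'E'
from h import *
go([.6285,-.2843,.037],106.3)
E
```

```text
dp [ -8.7   4.6 181.7] turn [-0.09 -0.15 -0.29] t 12.6
```

Emit:
jog_arm(
  rows=[
    {"dp": [-8, 4, 45], "turn": [0, 0, -0.3], "grip": 0.8},
    {"dp": [-8.5, 4.5, 90], "turn": [0, 0, -0.3], "grip": 0.8},
    {"dp": [-8.7, 4.6, 130], "turn": [0, 0, -0.3], "grip": 0.8},
    {"dp": [-8.7, 4.6, 160], "turn": [0, 0, -0.3], "grip": 0.8},
    {"dp": [-8.7, 4.6, 176], "turn": [0, 0, -0.3], "grip": 0.8},
    {"dp": [-8.7, 4.6, 181], "turn": [0, 0, -0.3], "grip": 0.8},
    {"dp": [-8.7, 4.6, 181], "turn": [0, 0, -0.3], "grip": 0.8},
    {"dp": [-8.7, 4.6, 181], "turn": [0, 0, -0.3], "grip": 0.8},
  ],
)

```text
time_s: 13.4
position: [0.6303, -0.2856, 0.0415]
tcp_rot: [[-0.281, 0.96, 0.003], [0.96, 0.281, -0.002], [-0.003, 0.002, -1.0]]
force: [-1.1, -0.0, 0.4]
opening: 0.8
```

```bash
python3 - <<'E'
from h import *
go([.6285,-.2843,.037],106.3)
E
```

```text
dp [ 1.8 -1.4  4.5] turn [0.13 0.15 0.05] t 13.4
```

Emit:
jog_arm(
  rows=[
    {"dp": [0.5, -0.5, 2.5], "turn": [0, 0, 0], "grip": 0.8},
    {"dp": [0.5, -0.5, 2.5], "turn": [0, 0, 0], "grip": 0.8},
    {"dp": [0.5, -0.5, 2.5], "turn": [0, 0, 0], "grip": 0.8},
  ],
)

```text
time_s: 13.7
position: [0.6286, -0.285, 0.0379]
tcp_rot: [[-0.281, 0.96, 0.001], [0.96, 0.281, -0.001], [-0.001, 0.001, -1.0]]
force: [0.2, 0.7, -0.2]
opening: 0.804
```

```bash
python3 - <<'E'
from h import *
go([.6285,-.2843,.037],106.3)
E
```

```text
dp [0.7 0.1 0.9] turn [0.04 0.05 0.02] t 13.7
```

Good to within 1 mm. I'll close.

Emit:
jog_arm(
  rows=[
    {"dp": [0.3, 0, 0.5], "turn": [0, 0, 0], "grip": 0},
    {"dp": [0.3, 0, 0.5], "turn": [0, 0, 0], "grip": 0},
    {"dp": [0.3, 0, 0.5], "turn": [0, 0, 0], "grip": 0},
    {"dp": [0.3, 0, 0.5], "turn": [0, 0, 0], "grip": 0},
    {"dp": [0.3, 0, 0.5], "turn": [0, 0, 0], "grip": 0},
    {"dp": [0.3, 0, 0.5], "turn": [0, 0, 0], "grip": 0},
    {"dp": [0.3, 0, 0.5], "turn": [0, 0, 0], "grip": 0},
    {"dp": [0.3, 0, 0.5], "turn": [0, 0, 0], "grip": 0},
    {"dp": [0.3, 0, 0.5], "turn": [0, 0, 0], "grip": 0},
  ],
)

```text
time_s: 14.6
position: [0.6279, -0.2846, 0.0366]
tcp_rot: [[-0.281, 0.96, -0.001], [0.96, 0.281, -0.0], [0.0, -0.001, -1.0]]
force: [-0.5, -1.0, 0.6]
opening: 0.305
```

Emit:
jog_arm(
  rows=[
    {"dp": [0, 0, -10], "turn": [0, 0, 0], "grip": 0},
    {"dp": [0, 0, -30], "turn": [0, 0, 0], "grip": 0},
    {"dp": [0, 0, -60], "turn": [0, 0, 0], "grip": 0},
    {"dp": [0, 0, -90], "turn": [0, 0, 0], "grip": 0},
    {"dp": [0, 0, -120], "turn": [0, 0, 0], "grip": 0},
    {"dp": [0, 0, -150], "turn": [0, 0, 0], "grip": 0},
    {"dp": [0, 0, -165], "turn": [0, 0, 0], "grip": 0},
    {"dp": [0, 0, -165], "turn": [0, 0, 0], "grip": 0},
    {"dp": [0, 0, -165], "turn": [0, 0, 0], "grip": 0},
  ],
)

```text
time_s: 15.5
position: [0.6276, -0.284, 0.2005]
tcp_rot: [[-0.281, 0.96, -0.002], [0.96, 0.281, 0.001], [0.002, -0.001, -1.0]]
force: [-0.2, 0.3, -2.7]
opening: 0.306
```

```bash
python3 - <<'E'
from h import *
st=bot.read_state();print(st['position'],st['force'],st['opening']*87, st['qvel'])
cap('wrist','wr9')
E
```

```text
[ 0.62764074 -0.28395512  0.20048355] [-0.15905547  0.28656418 -2.70488146] 26.654288215917653 [-0.00709163  1.41719455  1.25246664 -0.06071951  0.25970974  0.05086812]
```

View pics/wr9.png

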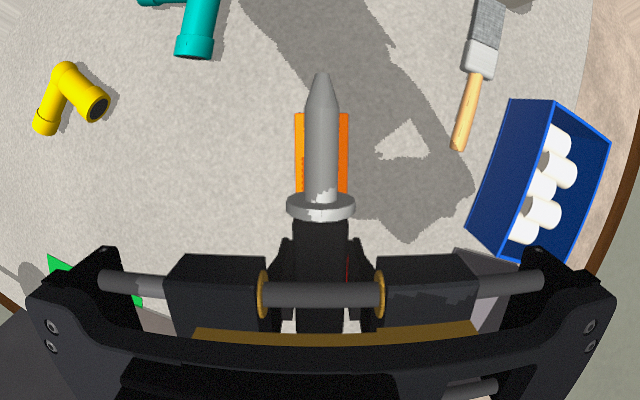

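The pin is held and the width of 26.7 mm means the button is home. The shank runs from (322,195) to the nose at (321,75), and no ball shows. I'll fit the shank in the tool frame.

```bash
cat >> h.py <<'E'
from scipy.optimize import least_squares
def shank(n,st,box,v1,zlo):
    W,p=fcloud(n); R=np.array(st['tcp_rot']); T=(W-st['position'])@R  # tool frame
    m=np.zeros(W.shape[:2],bool); m[box[0]:box[1],box[2]:box[3]]=1
    m&=(W[...,2]>zlo)&(T[...,2]<0.012)&(abs(T[...,1])<.03)&(T[...,0]>.044)&(T[...,0]<.11)
    S=T[m]
    # axis: point (0,y0,z0), dir (1,b,c); nose cone beginning at x0+.084
    def f(q):
        y0,z0,b,c,x0=q; ax=np.array([1,b,c]);ax/=np.linalg.norm(ax); d=S-np.array([x0,y0+b*x0,z0+c*x0]); t=d@ax
        rr=np.linalg.norm(d-t[:,None]*ax,axis=1); return rr-np.where(t<.084,.008,.008-.005*(t-.084)/.016)
    r=least_squares(f,[0,-.008,0,0,0],loss='soft_l1',f_scale=.001)
    y0,z0,b,c,x0=r.x
    print(len(S),'med res mm',np.median(abs(f(r.x)))*1e3,'y0 z0 x0 mm',y0*1e3,z0*1e3,x0*1e3,'yawdeg(toward +y)',np.degrees(b),'pitch(toward +z)',np.degrees(c),'xmax',S[:,0].max()*1e3)
    nose=np.array([x0+.1,y0+b*(x0+.1),z0+c*(x0+.1)]); print('nose tool mm',nose*1e3,'world',(st['position']+R@nose)*1e3)
    return r.x
E
python3 - <<'E'
from h import *
st=bot.read_state(); shank('wr9',st,(65,200,295,350),0,.12)
E
```

```text
3871 med res mm 0.33661521967053887 y0 z0 x0 mm -0.4390586540717688 -9.272915867214202 -0.9028235041027535 yawdeg(toward +y) 0.6787778225076676 pitch(toward +z) 0.11790294317776483 xmax 99.69476716534915
nose tool mm [99.0971765   0.73493647 -9.06899424] world [ 600.08144876 -188.41740091  208.91131916]
```

```bash
python3 - <<'E'
from h import *
go([.4778,-.0157,.15],89)
E
```

```text
dp [299.  -67.9  50.6] turn [-0.16 -0.15 17.33] t 15.55
```

Emit:
jog_arm(
  rows=[
    {"dp": [25, -6, 0], "turn": [0, 0, 2], "grip": 0},
    {"dp": [60, -14, 0], "turn": [0, 0, 4], "grip": 0},
    {"dp": [100, -23, 0], "turn": [0, 0, 7], "grip": 0},
    {"dp": [140, -32, 10], "turn": [0, 0, 10], "grip": 0},
    {"dp": [180, -41, 20], "turn": [0, 0, 13], "grip": 0},
    {"dp": [220, -50, 30], "turn": [0, 0, 16], "grip": 0},
    {"dp": [260, -59, 40], "turn": [0, 0, 17.3], "grip": 0},
    {"dp": [290, -66, 50], "turn": [0, 0, 17.3], "grip": 0},
    {"dp": [299, -68, 50], "turn": [0, 0, 17.3], "grip": 0},
    {"dp": [299, -68, 50], "turn": [0, 0, 17.3], "grip": 0},
  ],
)

```text
time_s: 16.55
position: [0.4774, -0.0154, 0.1504]
tcp_rot: [[0.015, 1.0, -0.003], [1.0, -0.015, 0.001], [0.001, -0.004, -1.0]]
force: [0.1, -0.7, -3.2]
opening: 0.305
```

```bash
python3 - <<'E'
from h import *
go([.4778,-.0157,.0788],89)
E
```

```text
dp [-0.3  0.6 71.6] turn [-0.2  -0.05  0.14] t 16.55
```

Emit:
jog_arm(
  rows=[
    {"dp": [0, 0, 25], "turn": [0, 0, 0], "grip": 0},
    {"dp": [0, 0, 50], "turn": [0, 0, 0], "grip": 0},
    {"dp": [0, 0, 65], "turn": [0, 0, 0], "grip": 0},
    {"dp": [0, 0, 71], "turn": [0, 0, 0], "grip": 0},
    {"dp": [0, 0, 71], "turn": [0, 0, 0], "grip": 0},
    {"dp": [0, 0, 71], "turn": [0, 0, 0], "grip": 0},
    {"dp": [0, 0, 71], "turn": [0, 0, 0], "grip": 0},
  ],
)

```text
time_s: 17.25
position: [0.48, -0.0172, 0.0813]
tcp_rot: [[0.017, 1.0, 0.002], [1.0, -0.017, -0.001], [-0.001, 0.002, -1.0]]
force: [-0.1, 0.0, -2.9]
opening: 0.306
```

```bash
python3 - <<'E'
from h import *
st=bot.read_state();print(st['position'],st['force'],st['opening']*87,st['qvel'].round(1))
cap('wrist','wr10'); shank('wr10',st,(60,205,295,350),0,.075)
W,p=fcloud('wr10'); z=W[...,2]
m=np.zeros(z.shape,bool); m[0:200,180:560]=1
m&=(z>.112)&(z<.126)&(W[...,1]>.09); G=W[m]*1000; print(len(G),np.median(G[:,2]))
yaw=np.radians(-1.6);c,s=np.cos(yaw),np.sin(yaw)
q=(G[:,:2]-[584.4,301.6])@np.array([[c,-s],[s,c]]); x,y=q.T
k=(x<-60)&(y>-184); print('post',np.percentile(x[k],[0,1,99,100]),np.percentile(y[k],[0,1,99,100]))
k=(x<-60)&(y<-184); print('lug',np.percentile(x[k],[0,1,99,100]),np.percentile(y[k],[0,1,99,100]))
k=(x>-65)&(x<90); print('gate line',np.polyfit(x[k],y[k],1), np.percentile(x,[0,100]))
E
```

```text
[ 0.47996426 -0.01717787  0.08132012] [-0.06803552  0.03747595 -2.85293567] 26.644391090354365 [ 0.3 -0.2  0.3  0.1  0.  -0. ]
3897 med res mm 0.337928287891736 y0 z0 x0 mm -0.7183382681503973 -8.404592997956778 -0.6538289047813707 yawdeg(toward +y) 0.4980254365142877 pitch(toward +z) 0.055783947763895426 xmax 99.86814032716515
nose tool mm [99.3461711   0.14519689 -8.30786822] world [481.81645362  82.15584109  89.57161463]
3092 117.37541049995903Traceback (most recent call last):
  File "<stdin>", line 9, in <module>
    return _quantile_unchecked(
        a, q, axis, out, overwrite_input, method, keepdims, weights)
    return _ureduce(a,
                    func=_quantile_ureduce_func,
    ...<5 lines>...
                    overwrite_input=overwrite_input,
                    method=method)
    r = func(a, **kwargs)
    result = _quantile(arr,
                       quantiles=q,
    ...<2 lines>...
                       out=out,
                       weights=wgt)
    slices_having_nans = np.isnan(arr[-1, ...])
                                  ~~~^^^^^^^^^
IndexError: index -1 is out of bounds for axis 0 with size 0
```

View pics/wr10.png

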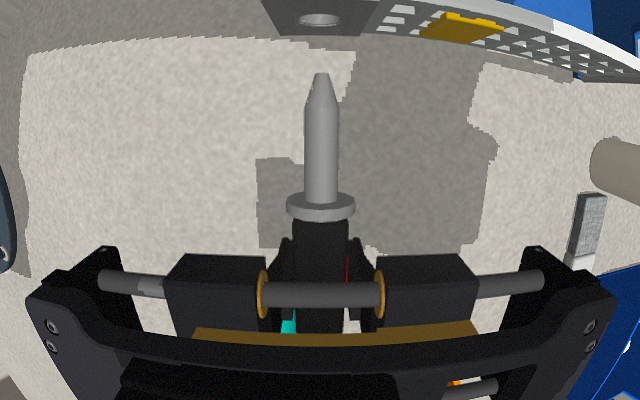

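```bash
python3 - <<'E'
from h import *
crop('wr10',250,0,400,110,5,'c10')
W,p=fcloud('wr10')
for u in (270,285,290,350,360,370):
    print(u,[ (W[v,u]*1000).round(1).tolist() for v in (5,15,25)])
E
```

```text
270 [[462.3, 108.7, 112.5], [460.2, 108.8, 98.7], [445.0, 131.7, 0.5]]
285 [[467.9, 109.1, 110.1], [466.5, 108.8, 97.1], [464.6, 108.8, 79.9]]
290 [[469.8, 109.3, 109.3], [468.6, 108.8, 96.5], [467.1, 108.7, 79.9]]
350 [[493.3, 108.3, 110.8], [494.4, 107.9, 98.0], [496.1, 108.1, 80.0]]
360 [[497.1, 108.1, 111.7], [499.0, 108.5, 96.6], [500.9, 108.0, 81.0]]
370 [[500.7, 107.7, 113.5], [503.0, 107.9, 99.1], [506.5, 109.4, 76.4]]
```

View pics/c10.png

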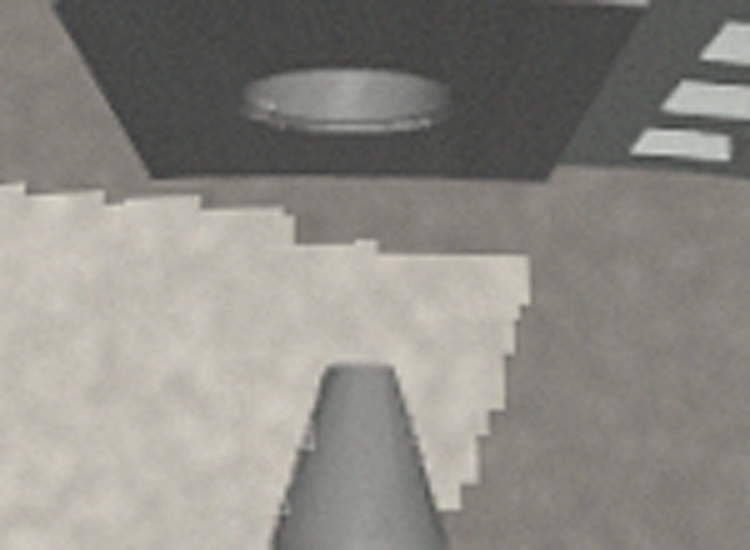

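```bash
python3 - <<'E'
from h import *
s=load('wr10'); f=200/np.tan(np.radians(float(s['fov']))/2)
pts=[]
for u,v in [(243,97),(450,97),(347,67),(347,130)]:
    u=250+u/5-.4;v=v/5-.4
    x=u-float(s['cx']);y=v-float(s['cy']);r=np.hypot(x,y);t=r/f
    d=s['R']@np.array([np.sin(t)*x/r,np.sin(t)*y/r,np.cos(t)]); q=s['pos']+d*(.1084-s['pos'][1])/d[1]; print((q*1000).round(1))
E
```

```text
[471.8 108.4  90.9]
[490.5 108.4  89.7]
[481.2 108.4  99.4]
[481.1 108.4  77.8]
```

The gate's hole is centred near (319,20). That gives world (481.1,108.4,88.6), which agrees with the shelf-based (481.0,108.4,88). The nose at (321,75) measures 1.4 mm too far +x and 1.3 mm too high, so I'll correct that first.

Emit:
jog_arm(
  rows=[
    {"dp": [0, -1.4, 1.2], "turn": [0, 0, 0], "grip": 0},
    {"dp": [5, -1.4, 1.2], "turn": [0, 0, 0], "grip": 0},
    {"dp": [10, -1.3, 1.2], "turn": [0, 0, 0], "grip": 0},
    {"dp": [16, -1.2, 1.2], "turn": [0, 0, 0], "grip": 0},
    {"dp": [20, -1.2, 1.2], "turn": [0, 0, 0], "grip": 0},
    {"dp": [20, -1.2, 1.2], "turn": [0, 0, 0], "grip": 0},
    {"dp": [20, -1.2, 1.2], "turn": [0, 0, 0], "grip": 0},
    {"dp": [20, -1.2, 1.2], "turn": [0, 0, 0], "grip": 0},
  ],
)

```text
time_s: 18.1
position: [0.4782, 0.0033, 0.0793]
tcp_rot: [[0.017, 1.0, 0.0], [1.0, -0.017, -0.0], [-0.0, 0.0, -1.0]]
force: [-0.3, 0.6, -3.3]
opening: 0.306
```

```bash
python3 - <<'E'
from h import *
st=bot.read_state();print(st['position'],st['force'],st['opening']*87,st['qvel'].round(1))
cap('wrist','wr11'); shank('wr11',st,(60,205,295,350),0,.075)
crop('wr11',250,0,400,110,5,'c11')
E
```

```text
[0.47821369 0.00329037 0.07932313] [-0.30918827  0.56028494 -3.31290943] 26.628946488515982 [-0.2  0.1 -0.   0.   0.   0. ]
4180 med res mm 0.54786329707143 y0 z0 x0 mm -1.3606531945455487 -11.301533888834678 34.30669311241941 yawdeg(toward +y) 1.0580360907136523 pitch(toward +z) 2.820174540631892 xmax 107.31945896223657
nose tool mm [134.30669311   1.11948286  -4.69077966] world [481.61582299 137.558912    84.00602625]
```

View pics/c11.png

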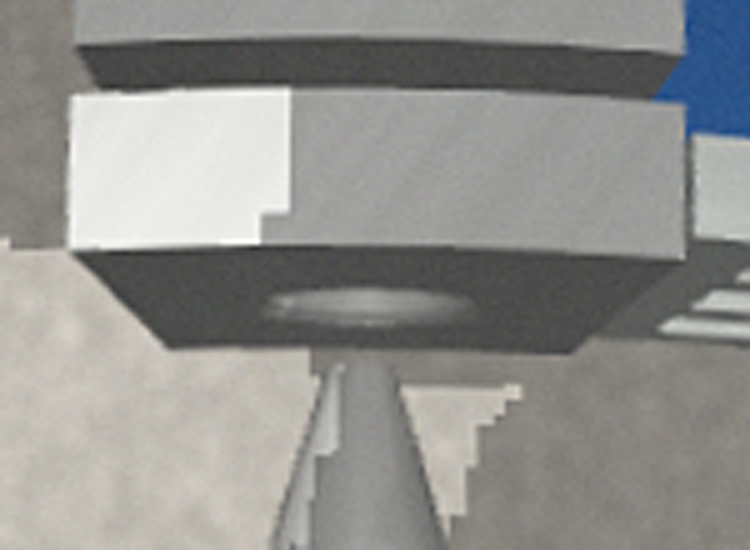

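Emit:
jog_arm(
  rows=[
    {"dp": [3, 0.7, -0.5], "turn": [0, 0, 0], "grip": 0},
    {"dp": [6, 0.7, -0.5], "turn": [0, 0, 0], "grip": 0},
    {"dp": [9, 0.8, -0.5], "turn": [0, 0, 0], "grip": 0},
    {"dp": [12, 0.8, -0.5], "turn": [0, 0, 0], "grip": 0},
    {"dp": [15, 0.8, -0.5], "turn": [0, 0, 0], "grip": 0},
    {"dp": [15, 0.8, -0.5], "turn": [0, 0, 0], "grip": 0},
    {"dp": [15, 0.8, -0.5], "turn": [0, 0, 0], "grip": 0},
  ],
)

```text
time_s: 18.85
position: [0.4792, 0.0184, 0.0799]
tcp_rot: [[0.017, 1.0, 0.0], [1.0, -0.017, -0.0], [-0.0, 0.0, -1.0]]
force: [-0.2, -1.1, -2.2]
opening: 0.309
```

```bash
python3 - <<'E'
from h import *
st=bot.read_state();print(st['position'],st['force'],st['moment'],st['opening']*87)
cap('wrist','wr12'); crop('wr12',230,40,410,170,4,'c12')
E
```

```text
[0.47920997 0.01844955 0.07985453] [-0.17139495 -1.11626277 -2.18826485] [-0.05647982 -0.08179637  0.03757776] 26.920800404824703
```

View pics/c12.png

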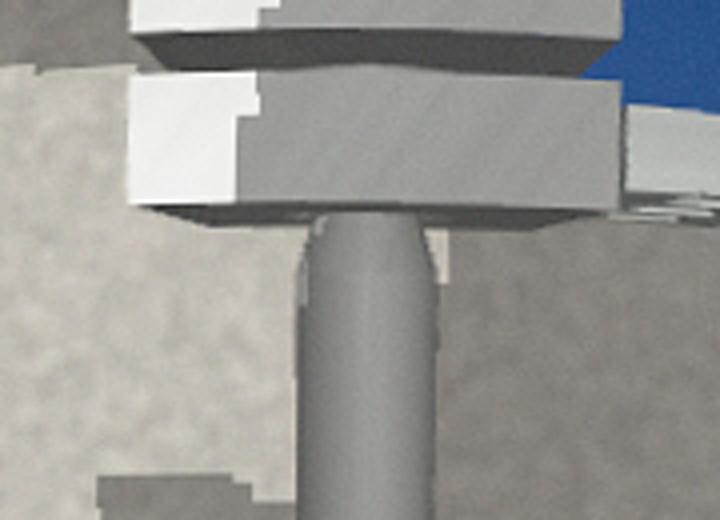

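The nose has entered the hole: the cone is hidden under the lug and the force is only 1 N. I'll continue in stages.

Emit:
jog_arm(
  rows=[
    {"dp": [3, 0, 0], "turn": [0, 0, 0], "grip": 0},
    {"dp": [6, 0.1, 0], "turn": [0, 0, 0], "grip": 0},
    {"dp": [9, 0.1, 0], "turn": [0, 0, 0], "grip": 0},
    {"dp": [12, 0.1, 0], "turn": [0, 0, 0], "grip": 0},
    {"dp": [12, 0.1, 0], "turn": [0, 0, 0], "grip": 0},
  ],
)

```text
time_s: 19.4
position: [0.4793, 0.0308, 0.0798]
tcp_rot: [[0.016, 1.0, -0.0], [1.0, -0.016, 0.0], [0.0, -0.0, -1.0]]
force: [0.3, -0.1, -3.4]
opening: 0.308
```

Emit:
jog_arm(
  rows=[
    {"dp": [3, 0, 0], "turn": [0, 0, 0], "grip": 0},
    {"dp": [6, 0.1, 0], "turn": [0, 0, 0], "grip": 0},
    {"dp": [9, 0.1, 0], "turn": [0, 0, 0], "grip": 0},
    {"dp": [12, 0.1, 0], "turn": [0, 0, 0], "grip": 0},
    {"dp": [12, 0.1, 0], "turn": [0, 0, 0], "grip": 0},
  ],
)

```text
time_s: 19.9
position: [0.4797, 0.0427, 0.0798]
tcp_rot: [[0.016, 1.0, -0.0], [1.0, -0.016, 0.0], [0.0, -0.0, -1.0]]
force: [-0.0, 0.2, -2.4]
opening: 0.304
```

Emit:
jog_arm(
  rows=[
    {"dp": [3, 0, 0], "turn": [0, 0, 0], "grip": 0},
    {"dp": [6, 0.1, 0], "turn": [0, 0, 0], "grip": 0},
    {"dp": [10, 0.1, 0], "turn": [0, 0, 0], "grip": 0},
    {"dp": [14, 0.1, 0], "turn": [0, 0, 0], "grip": 0},
    {"dp": [17, 0.2, 0], "turn": [0, 0, 0], "grip": 0},
    {"dp": [20, 0.2, 0], "turn": [0, 0, 0], "grip": 0},
    {"dp": [20, 0.2, 0], "turn": [0, 0, 0], "grip": 0},
  ],
)

```text
time_s: 20.6
position: [0.4803, 0.0627, 0.0798]
tcp_rot: [[0.016, 1.0, -0.0], [1.0, -0.016, 0.0], [0.0, -0.0, -1.0]]
force: [0.5, 0.4, -1.6]
opening: 0.305
```

Emit:
jog_arm(
  rows=[
    {"dp": [2, 0, 0], "turn": [0, 0, 0], "grip": 0},
    {"dp": [4, 0, 0], "turn": [0, 0, 0], "grip": 0},
    {"dp": [5, 0, 0], "turn": [0, 0, 0], "grip": 0},
    {"dp": [6, 0, 0], "turn": [0, 0, 0], "grip": 0},
    {"dp": [6, 0, 0], "turn": [0, 0, 0], "grip": 0},
  ],
)

```text
time_s: 21.1
position: [0.4804, 0.0678, 0.0798]
tcp_rot: [[0.016, 1.0, -0.0], [1.0, -0.016, -0.001], [-0.001, -0.0, -1.0]]
force: [0.3, -3.5, -3.0]
opening: 0.306
```

```bash
python3 - <<'E'
from h import *
st=bot.read_state();print(st['position'],st['force'],st['moment'],st['opening']*87)
cap('wrist','wr13')
E
```

```text
[0.48044325 0.06782175 0.07983457] [ 0.27523316 -3.53751452 -2.99572636] [-0.59897259 -0.04751682 -0.03314318] 26.630315474707608
```

View pics/wr13.png

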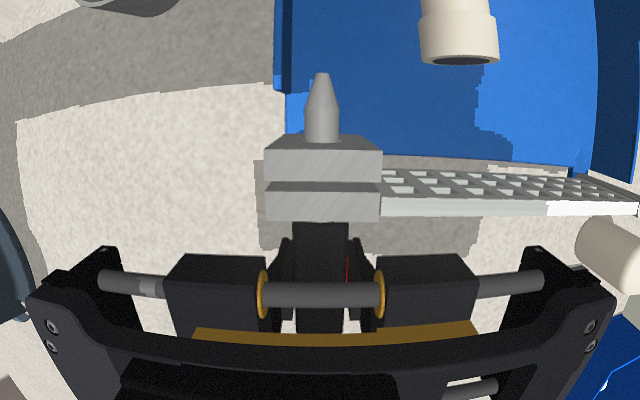

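The collar has met the gate at the predicted spot with 3.5 N contact. The nose sticks out behind the post at (321,75). I'll release.

Emit:
jog_arm(
  rows=[
    {"dp": [0, 0, 0], "turn": [0, 0, 0], "grip": 0.4},
    {"dp": [0, 0, 0], "turn": [0, 0, 0], "grip": 0.5},
    {"dp": [0, 0, 0], "turn": [0, 0, 0], "grip": 0.7},
    {"dp": [0, 0, 0], "turn": [0, 0, 0], "grip": 0.7},
    {"dp": [0, 0, 0], "turn": [0, 0, 0], "grip": 0.7},
    {"dp": [0, 0, 0], "turn": [0, 0, 0], "grip": 0.7},
  ],
)

```text
time_s: 21.75
position: [0.4804, 0.0685, 0.0799]
tcp_rot: [[0.017, 1.0, -0.0], [1.0, -0.017, 0.0], [0.0, -0.0, -1.0]]
force: [0.3, 1.0, 0.2]
opening: 0.684
```

```bash
python3 - <<'E'
from h import *
st=bot.read_state();print(st['position'],st['force'],st['opening']*87)
cap('wrist','wr14'); crop('wr14',230,40,430,190,4,'c14')
E
```

```text
[0.4803619  0.06846764 0.07991004] [0.25549166 0.96283225 0.21449847] 59.543572253649266
```

View pics/c14.png

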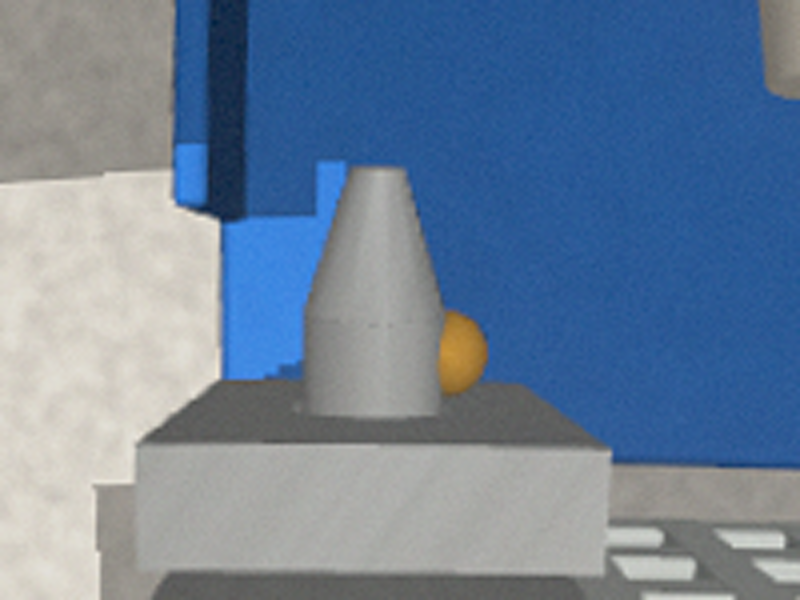

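View pics/wr14.png

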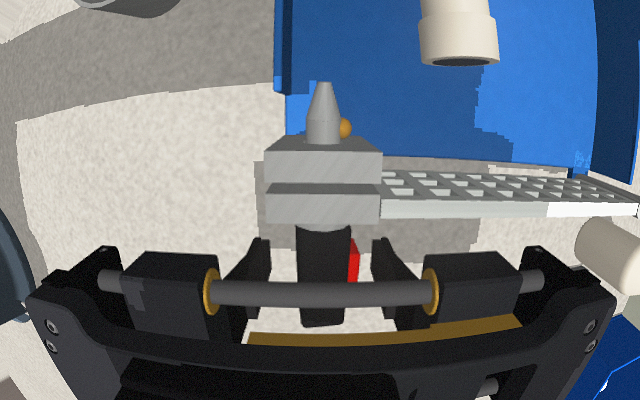

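The brass ball is out at (344,127) behind the post and the red button is out at (353,265). I'll retreat straight up.

Emit:
jog_arm(
  rows=[
    {"dp": [0, 0, 0], "turn": [0, 0, 0], "grip": 0.9},
    {"dp": [0, 0, 0], "turn": [0, 0, 0], "grip": 0.9},
    {"dp": [0, 0, -15], "turn": [0, 0, 0], "grip": 0.9},
    {"dp": [0, 0, -45], "turn": [0, 0, 0], "grip": 0.9},
    {"dp": [0, 0, -85], "turn": [0, 0, 0], "grip": 0.9},
    {"dp": [-30, 0, -120], "turn": [0, 0, 0], "grip": 0.9},
    {"dp": [-70, 0, -140], "turn": [0, 0, 0], "grip": 0.9},
    {"dp": [-80, 0, -140], "turn": [0, 0, 0], "grip": 0.9},
    {"dp": [-80, 0, -140], "turn": [0, 0, 0], "grip": 0.9},
  ],
)

```text
time_s: 22.7
position: [0.4792, -0.0129, 0.2201]
tcp_rot: [[0.02, 1.0, 0.001], [1.0, -0.02, -0.0], [-0.0, 0.001, -1.0]]
force: [0.2, 0.5, -0.9]
opening: 0.903
```

```bash
python3 - <<'E'
from h import *
cap('wrist','wr15'); cap('top','top3'); cap('side','side3'); crop('wr15',260,0,460,150,4,'c15')
crop('side3',180,130,400,310,3,'cs3')
# gate angle & collar position
W,p=fcloud('wr15'); z=W[...,2]
yaw=np.radians(-1.6);c,s=np.cos(yaw),np.sin(yaw)
def sh(P): return (P[:,:2]*1000-[584.4,301.6])@np.array([[c,-s],[s,c]])
m=(z>.112)&(z<.126)&(W[...,1]>.09)&(W[...,1]<.14); q=sh(W[m]); k=(q[:,0]>-65)&(q[:,0]<90); print('gate',k.sum(),np.polyfit(q[k,0],q[k,1],1))
m=(z>.06)&(z<.115)&(W[...,1]<.107)&(W[...,1]>.02)&(abs(W[...,0]-.48)<.02); q=sh(W[m]); Z=W[m][:,2]*1000
for lo in range(-265,-195,6):
    k=(q[:,1]>=lo)&(q[:,1]<lo+6)
    if k.sum(): print(lo,k.sum(),np.percentile(q[k,0],[2,98]).round(1),Z[k].max().round(1))
W0=np.array(load('top0')['p']).astype(int)
E
```

```text
gate 1558 [ 2.65205304e-03 -1.90555252e+02]
-265 199 [-112.1  -84.8] 93.4
-259 193 [-112.  -80.] 93.7
-253 246 [-111.   -78.4] 94.1
-247 237 [-110.9  -78.6] 95.3
-241 229 [-110.9  -78.7] 96.2
-235 250 [-110.8  -79. ] 96.9
-229 232 [-110.7  -79.7] 98.1
-223 201 [-110.7  -83.8] 98.9
-217 207 [-110.6  -84. ] 99.9
-211 223 [-112.1  -84. ] 103.3
-205 206 [-113.1  -82.1] 103.2
-199 47 [-111.7  -85.1] 95.1
```

View pics/c15.png

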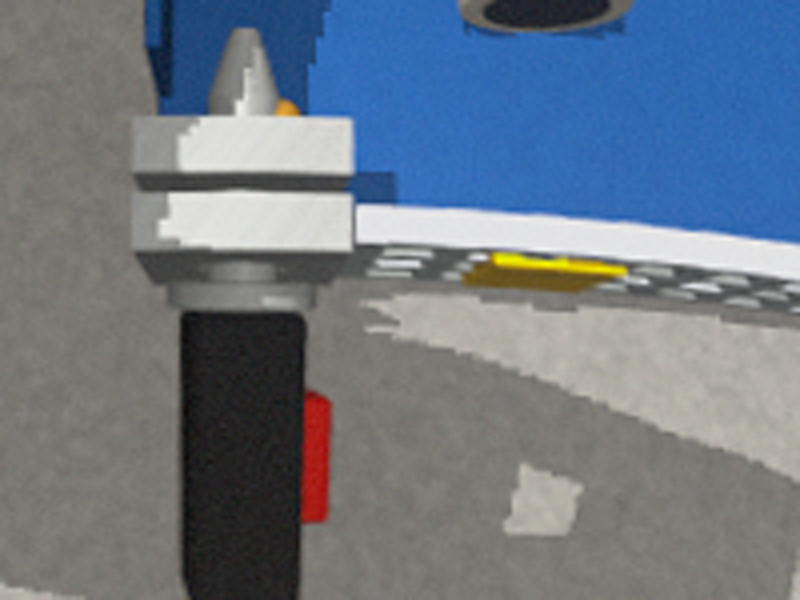

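View pics/top3.png

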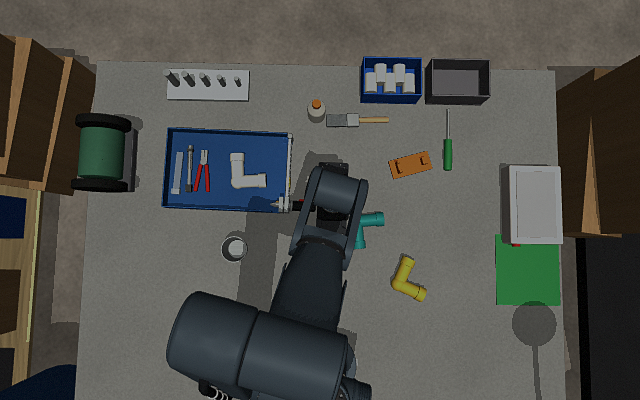

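View pics/cs3.png

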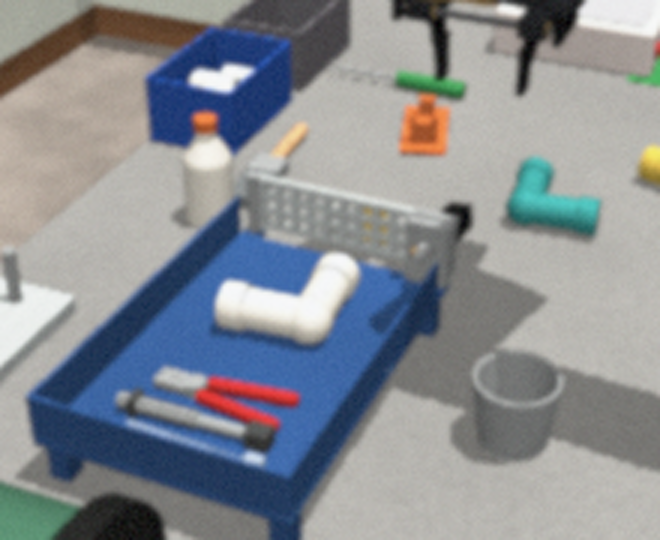

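```bash
python3 - <<'E'
from h import *
W,p=fcloud('wr15'); z=W[...,2]
yaw=np.radians(-1.6);c,s=np.cos(yaw),np.sin(yaw)
Q=np.dstack([(W[...,:2]*1000-[584.4,301.6])@np.array([[c,-s],[s,c]]),z*1000])
for u in (318,321,325):
  print(u)
  for v in range(44,84): print(v,Q[v,u].round(1),p[v,u],end=' | ')
  print()
blk=(p.max(-1)<75)&(abs(Q[...,0]+98)<16)&(Q[...,1]<-195)&(Q[...,1]>-300)&(Q[...,2]>80); H=Q[blk]
print(H[:,1].min(),H[:,1].max()); print('tilt',np.polyfit(H[:,1],H[:,2],1),'x',np.polyfit(H[:,1],H[:,0],1))
red=(p[...,0]>2.5*p[...,1])&(p[...,0]>100)&(p[...,1]<50)&(abs(Q[...,0]+90)<25)&(Q[...,1]<-195)&(Q[...,1]>-300); print('red x',np.percentile(Q[red][:,0],[2,98]),'y',Q[red][:,1].min(),Q[red][:,1].max())
E
```

```text
318
44 [ -99.8 -180.   114.4] [67 66 63] | 45 [ -99.9 -179.8  109. ] [65 63 63] | 46 [ -99.9 -179.8  104.7] [61 63 63] | 47 [ -99.9 -179.8  100.4] [141 142 139] | 48 [ -99.9 -180.3   98.1] [226 225 223] | 49 [ -99.8 -185.   117.8] [225 226 224] | 50 [ -99.7 -186.   118.8] [223 222 221] | 51 [ -99.7 -186.9  119. ] [222 222 220] | 52 [ -99.7 -187.7  118.7] [223 223 222] | 53 [ -99.7 -188.6  118.9] [222 224 221] | 54 [ -99.7 -189.3  118.6] [225 226 221] | 55 [ -99.7 -190.1  118. ] [223 226 222] | 56 [ -99.7 -191.4  120.7] [224 223 220] | 57 [ -99.7 -192.2  120.5] [224 224 221] | 58 [ -99.7 -192.7  118.4] [223 224 223] | 59 [ -99.7 -193.7  119.4] [224 226 223] | 60 [ -99.7 -194.3  118.4] [226 226 224] | 61 [ -99.7 -195.2  118.8] [214 214 213] | 62 [ -99.7 -196.   118.5] [141 143 137] | 63 [ -99.7 -196.   112.6] [73 73 73] | 64 [ -99.8 -195.9  105.8] [65 65 65] | 65 [ -99.8 -196.1  100.9] [103 101 102] | 66 [ -99.9 -196.    94. ] [130 128 128] | 67 [ -99.9 -196.8   93.1] [125 123 120] | 68 [ -99.9 -197.6   92.5] [131 129 127] | 69 [ -99.8 -198.7   93.8] [131 130 127] | 70 [ -99.8 -199.6  
[... 3331 characters left out ...]
 -201.3  100.6] [124 125 125] | 72 [ -93.8 -202.3  101.2] [137 136 134] | 73 [ -93.8 -203.    99.9] [136 138 136] | 74 [ -93.8 -204.1  101.7] [150 150 147] | 75 [ -93.8 -204.9  101.1] [156 157 154] | 76 [ -93.8 -205.7  100.6] [139 139 136] | 77 [ -93.7 -206.6  100.7] [100  98  97] | 78 [ -93.7 -207.1   96.1] [47 43 47] | 79 [ -93.7 -208.1   97.7] [33 31 33] | 80 [ -93.7 -209.    97.6] [33 33 34] | 81 [ -93.7 -209.9   97.6] [36 35 35] | 82 [ -93.7 -210.8   97.5] [41 39 39] | 83 [ -93.7 -211.7   98.1] [35 36 32] | 
-294.2279381016409 -195.6598142873602
tilt [  -2.95429511 -547.69231363] x [ 9.64766159e-03 -9.52571832e+01]
red x [-84.20879992 -78.37136773] y -254.179643849177 -224.0885313405601
```

```bash
python3 - <<'E'
from h import *
cap('wrist','wr16')
a=load('wr15')['p'].astype(int);b=load('wr16')['p'].astype(int); d=abs(a-b).sum(-1)[0:160,285:350]; print('pin area diff',d.mean(),(d>120).sum())
t0=load('top0')['p'].astype(int);t3=load('top3')['p'].astype(int)
for n,(x0,y0,x1,y1) in dict(tools=(168,145,215,195),bottle_brush=(305,95,392,128),scraper=(440,105,456,172),cup=(220,230,250,264)).items(): print(n,(abs(t0-t3).sum(-1)[y0:y1,x0:x1]>90).sum())
print(bot.read_state()['force'], bot.read_state()['time_s'])
print(bot.hand_in())
E
```

```text
pin area diff 59.76375 1802
tools 0
bottle_brush 0
scraper 0
cup 168
[ 0.13245438 -0.85943522 -0.4651486 ] 22.9
the job is handed in; nothing more can be done
None
```

The job is handed in at about 23 s; `hand_in` gives no verdict. The white elbow is on the shelf floor, the gate is shut, and the pin is through both holes and locked. The gripper was clear above everything at hand-in.

| Item | Last measurement | Limit |
|---|---|---|
| Elbow origin | within 2 mm of the bay centre, centreline at z 72.0 mm | z 64–80 mm |
| Gate | about 0.003 rad, after 8 N contact at the stop | below 0.05 rad |
| Button while held | home, judged from the 26.7 mm grip width | pressed |
| Button after release | out, with the ball visible behind the post | out within 1.5 mm |
| Collar, distance from the gate face | about 2–4 mm | within 9 mm |
| Collar, distance below the hole axis | about 2–3 mm | within 8 mm |
| Pin tilt, from sagging in the hole play | about 0.13 rad | below 0.2 rad |

Three checks were not clean:
- **Pin at rest:** the two last wrist pictures differed around the pin. I put this down to the arm still settling, so the pictures do not confirm that the pin was at rest.
- **Burr cup:** the area around it changed in the top view, which I attribute to the arm's shadow; nothing came near it. The other bystanders showed no change.
- **Handle tilt fit:** the automatic line fit failed because it included stray pixels. The tilt above comes from the heights along the handle instead.

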